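# Put the mixing jug on its drive base and cover it

### The arm

A 6-joint arm with a two-finger parallel gripper is mounted at the origin on the work surface. World frame = base frame: x ahead of the robot, y to its left, z up, the work surface at z = 0. Lengths are in m, angles in rad, forces in N, time in s.
With the tool pointing down it reaches from about 0.35 to 0.875 m from the base axis. Payload 4.2 kg.
Tool frame: the origin (TCP) lies midway between the tips of the shut fingers; the grasp point (between the pads) lies ctrl.pinch_z behind it (ctrl.pinch_z is the distance from the TCP to the grasp point, in m); z points along the fingers, y is the direction in which the jaws open and shut (so a half turn about z gives the same grasp; the last joint's range is limited). The gripper opens to 85 mm and grips with 20 to 120 N. Pads are 22 mm wide; open, the fingers measure 114 mm over their backs; the gripper's body (76 mm by 85 mm) begins 54 mm behind the grasp point. The pads swing forward as they close: fully open they stand 13 mm farther back than shut.
Start: joints at [-1.016, 0.385, 0.008, 0, -1.194, -0.259], TCP at [0.182, -0.598, 0.231] pointing down, gripper open.
Joint ranges: [-3.14, 3.14], [-1.21, 2.06], [-1.07, 1.41], [-3.16, 2.05], [-2.99, -0.16], [-3.1, 3.1]. Speed limits (rad/s): [2.79, 2.79, 3.14, 3.14, 3.14, 3.14].

### API

Orientations are given as a rotation vector (axis times angle).
In Python, from workcell import monitor, imaging, close_job, nets, ctrl gives the robot as it stands. The module is installed in compiled form; this text tells all that it offers.
- The arm moves only by the tool move_arm, never from a script. Its argument "targets" is one flat list of numbers, 7 for each row, row after row: the shift along the tool's x, y, z in mm, then the turn, a rotation vector about the tool's x, y, z in degrees, then the closure, from -1 (fully open) to 1 (shut). A call has 1 to 8 rows; each row shifts and turns the pose as measured when the row begins, along the tool's axes as they then stand; what a row does not reach is not made up. A row lasts 1/8 s, in which the tool goes at most 62.5 mm and 10.7 degrees, less where a joint would pass 70% of its speed; a pose out of reach is approached as far as the arm can. A call is refused whole if a number of a shift passes 62.5 or a number of a turn 10.7, either way. A call with a gripper value outside its range is refused whole. The fingers move at their own pace and stop on an object; the grip force is fixed at half the most. Time passes only in rows, so rows that do not move let the fingers close. It gives the time, the measured TCP pose, the force and the opening at its end, in the units of the state.
- monitor.state(): the state, without advancing time (a new reading comes with each control period).
- imaging.snapshot(name): name is "side" or "top"; returns a dict with "pixels" (420x560x3 uint8, red, green, blue), "fov_y" (degrees; the focal length in pixels is half the picture's height over the tangent of half this angle, whatever the lens; pixels are square), "cx", "cy" (the principal point, pixels), "k1" (the pictures are not rectified: a ray, as slopes to the right and down, at radius r is drawn at 1 + k1 r^2 times it, then the intrinsics apply), "R" (3x3) and "t" (3): a world point X has camera coordinates R X + t. Camera axes: x right, y down, z forward; pixel columns grow to the right and rows downward; lengths in m; the calibration is good to about 2 mm. A picture is of the moment at which its call begins. There is no depth.
- close_job(): hands the job in, once; it reports no verdict.
Trained networks look in a picture, given as the dict that the camera call returned (one of the last four; its "shot" number tells which), for a name from the list of things; names that differ only in an ending like _2 or _b are one class to them, and where a whole thing is asked for, a point or a joint stands for the part that bears it (a point fixed in the world has none). Each returns a list of dicts, best first, with "confidence" (0 to 1); they miss things now and then, are a little off and sometimes report something else, mostly with a low value. They report only what shows in the picture. A call takes as long as a camera call.
- nets.trace(picture, name): "mask" (420x560 bool, what is visible of it) and "centre" ([column, row] in pixels, amid what is visible of it).
- nets.spot_point(picture, name): "centre" ([column, row] in pixels: a listed point, or the origin of a listed thing).
The state is a dict: "time": time; "joint_pos": joint angles; "qd": joint speeds; "joint_efforts": joint torques, N m; "position": TCP position; "ee_rot": TCP orientation; "ft_force": force on the tool from outside, world axes, zero at the start; "moment": the same for the moment, N m; "gripper_width": finger opening in m.
Only numpy, scipy, OpenCV 4.12 (cv2) and the standard library are available. Lean on these libraries where they do the work, as an engineer would, in place of code of your own. Each camera call takes 0.05 s, during which the arm holds its last target.

### The job

Set up the plaster mixer: put the mixing jug on the motor base so that its foot drops over both drive pegs and sits fully down and flat, then lay the loose lid on the jug so that its plug is in the mouth and it sits level on the rim. Work gently: do not slam or force the parts, do not knock the jug or lid over, and leave the bowl, the coaster and the spoon where they are.

Things in the scene. Friction and masses are not known exactly. Their poses are not given: they have to be found in the camera images.
- mixer_base: White motor base of a small mixer, fixed to the table: round housing 160 mm across at the foot, 55 mm high, a dial on its -x side. Origin: centre of the underside; z up. On it, concentric, lies a grey drive hub, 132 mm across, 10 mm thick, with two steel pegs. The hub is stiff (2.5 N m to turn it).
- seat (a point): Centre of the hub's flat top, 65 mm above the base's origin, axes as the base. The pegs (12 mm across, 12 mm tall, the last 3 mm a cone to 8 mm) stand 45 mm either side of it. The line through them is anywhere within 0.6 rad of this x axis: NOT reported; look, or feel: off its angle the jug rests 12 mm high on the pegs; turned to it, it drops.
- jug: White plastic jug, 130 mm high, about 350 g. Origin: centre of the underside; z up. Foot: plate 130 (x) by 100 (y) by 16 mm with two 16 mm round through holes on its x axis, 45 mm either side of centre (fit the pegs either way round). Body: round, 62 to 64 mm across, 4 mm walls; side handle on +y, out to y = 65, z 27 to 80 mm: grip across above it. Seated: origin at point seat.
- jug_rim (a point): Centre of the jug's mouth, level with the top of its rim, 130 mm above the jug's origin. The mouth is 56 mm wide inside.
- lid: White plastic loose lid, about 90 g, right side up on the table. Origin: centre of its plug's underside; z up. From there up: plug 51 mm across, 8 mm deep (lower 2 mm tapered to 47 mm); disc 80 mm across, 6 mm thick; upright round knob 26 mm across, 30 mm tall (14 to 44 mm above the origin). Seated, the disc lies on the rim, the origin 8 mm below point jug_rim.
- bowl: White ceramic bowl, 110 mm across, 50 mm high. Origin: centre of its underside. Leave it alone.
- coaster: Octagonal wooden coaster with a grey plaster face, 90 mm across, 11 mm thick, flat on the table. Origin: centre of its underside. Leave it alone.
- spoon: Steel spoon, 160 mm long, lying on the table along its own x axis. Origin: about its middle. Leave it alone.

How it is judged:
By the outcome, as a careful person would: the job done as asked, in the order asked, and still so for the second after the job is handed in, with the robot touching nothing.
It also fails if it takes over 72 s, if anything falls off the work surface, if the arm or the gripper's body presses on something with over 40 N, if the wrist force passes 120 N, or if a joint passes its speed limit or range.

## Working session

There is one attempt and no reset: what is moved stays moved. The work goes in short steps, Python scripts to look and compute and a tool call to move; the robot and the scene stay as the last step left them, time stands still between calls to the robot, and variables do not carry over. Pictures are saved under pics/ and viewed, and the job is handed in when it is done.

Besides the shell and the picture viewer there is one more tool, called after "Emit:" in YAML: its name, and indented under it one key for each argument. move_arm: Moves the arm, as the interface text tells. Its arguments: {"type":"object","properties":{"targets":{"type":"array","items":{"type":"number"}}},"required":["targets"]}

```bash
mkdir -p pics; cat > h.py <<'E'
import numpy as np,cv2
from scipy.spatial.transform import Rotation as Ro
from workcell import monitor, imaging, close_job, nets, ctrl
def K(p):
    f=210/np.tan(np.radians(p["fov_y"])/2); return f,p["cx"],p["cy"]
def proj(p,X):
    X=np.atleast_2d(X); c=X@np.array(p["R"]).T+p["t"]; s=c[:,:2]/c[:,2:]; r2=(s**2).sum(1,keepdims=True)
    s=s*(1+p["k1"]*r2); f,cx,cy=K(p); return s*f+[cx,cy]
def ray(p,uv):
    f,cx,cy=K(p); d=(np.array(uv,float)-[cx,cy])/f; s=d.copy()
    for _ in range(30): s=d/(1+p["k1"]*(s@s))
    R=np.array(p["R"]); return -R.T@np.array(p["t"]), R.T@np.array([s[0],s[1],1])
def atz(p,uv,z):
    o,d=ray(p,uv); return o+d*(z-o[2])/d[2]
def save(p,n): cv2.imwrite("pics/"+n+".png",cv2.cvtColor(p["pixels"],cv2.COLOR_RGB2BGR))
def st():
    s=monitor.state(); R=Ro.from_rotvec(s["ee_rot"]).as_matrix()
    print("t",s["time"],"pos",np.round(s["position"],4),"F",np.round(s["ft_force"],1),"M",np.round(s["moment"],2),"w",round(s["gripper_width"],4)); print(np.round(R,3).tolist(),np.round(s["joint_pos"],3)); return s,R
E
python3 - <<'E'
from h import *
s,R=st(); print(ctrl.pinch_z,[a for a in dir(ctrl) if a[0]!='_'])
for n in("top","side"):
    p=imaging.snapshot(n); save(p,n+"0"); print(n,p["fov_y"],p["k1"],np.round(ray(p,(280,210)),3).tolist())
    for k in("mixer_base","seat","jug","jug_rim","lid","bowl","coaster","spoon"):
        for r in nets.spot_point(p,k)[:2]: print(k,np.round(r["centre"],1),round(r["confidence"],2),np.round(atz(p,r["centre"],{"seat":.065,"jug_rim":.13}.get(k,0)),4))
E
```

```text
t 0.0 pos [ 0.182  -0.5973  0.2302] F [-0.1 -0.2  0.1] M [-0.01  0.04  0.02] w 0.0855
[[-0.957, -0.291, -0.001], [-0.291, 0.957, 0.002], [0.0, 0.002, -1.0]] [-1.016  0.386  0.007 -0.    -1.194 -0.259]
0.0187 ['MotionError', 'pinch_z']
top 49.7037015428124 0.022488638846701433 [[0.412, 0.023, 0.953], [0.179, -0.025, -0.984]]
mixer_base [273.4 191.3] 0.77 [0.6265 0.0132 0.    ]
mixer_base [397.4 164.9] 0.25 [ 0.6895 -0.2575  0.    ]
seat [273.8 187.2] 0.56 [0.6203 0.0131 0.065 ]
jug [144.  264.9] 0.55 [0.4667 0.279  0.    ]
jug_rim [128.4 259.5] 0.61 [0.4686 0.2722 0.13  ]
bowl [165.  157.6] 0.59 [0.6975 0.248  0.    ]
coaster [275.6 297.1] 0.87 [0.4029 0.0062 0.    ]
spoon [399.8 161.4] 0.56 [ 0.6975 -0.2631  0.    ]
side 43.834974122432115 -0.13639164502714168 [[0.077, 0.57, 0.988], [0.397, -0.486, -0.779]]
mixer_base [259.8 213.9] 0.59 [ 0.6119 -0.0067  0.    ]
seat [251.9 196.5] 0.88 [0.624  0.0024 0.065 ]
jug [229.5 331.9] 0.57 [0.4657 0.2714 0.    ]
jug_rim [216.9 298.6] 0.91 [0.4779 0.2739 0.13  ]
lid [359.7 173.1] 0.7 [ 0.4908 -0.2656  0.    ]
bowl [158.3 267. ] 0.78 [0.6985 0.2503 0.    ]
bowl [256.8 213.3] 0.48 [ 0.6188 -0.0037  0.    ]
coaster [329.9 262.3] 0.78 [0.398  0.0061 0.    ]
spoon [296.5 141.7] 0.6 [ 0.6909 -0.2611  0.    ]
```

View pics/top0.png

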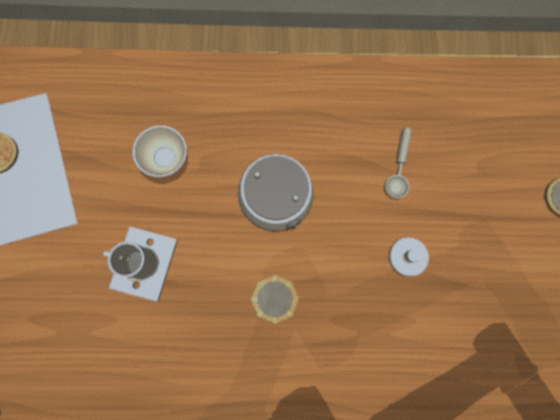

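View pics/side0.png

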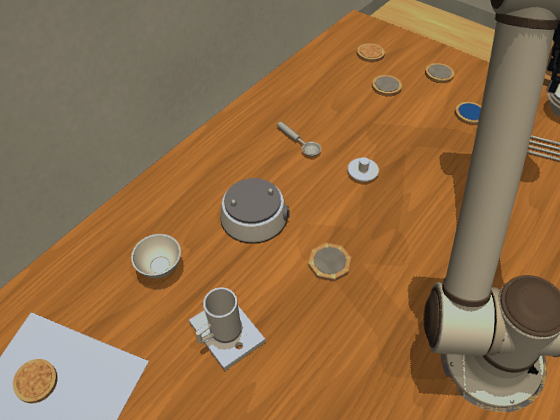

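The top view shows the hub at about (276,190) with pegs near (257,175) and (296,198). The jug foot holes are near (150,241) and (136,286), the mouth is near (127,260), and the lid is near (410,257). I'll zoom in for precise measurements.

```bash
python3 - <<'E'
from h import *
a=cv2.imread("pics/top0.png"); b=cv2.imread("pics/side0.png")
def crop(im,x,y,w,h,s): return cv2.resize(im[y:y+h,x:x+w],None,fx=s,fy=s,interpolation=cv2.INTER_CUBIC)
A=crop(a,236,145,80,90,5); B=crop(a,100,215,80,90,5)
cv2.imwrite("pics/c1.png",np.hstack([A,B]))
A=crop(b,215,170,80,75,5); B=crop(b,185,275,80,95,5)
A=cv2.copyMakeBorder(A,0,100,0,0,cv2.BORDER_CONSTANT)
cv2.imwrite("pics/c2.png",np.hstack([A,B]))
cv2.imwrite("pics/c3.png",np.hstack([crop(a,385,230,50,50,8),crop(b,340,145,50,50,8)]))
E
```

```text
(no output)
```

View pics/c1.png

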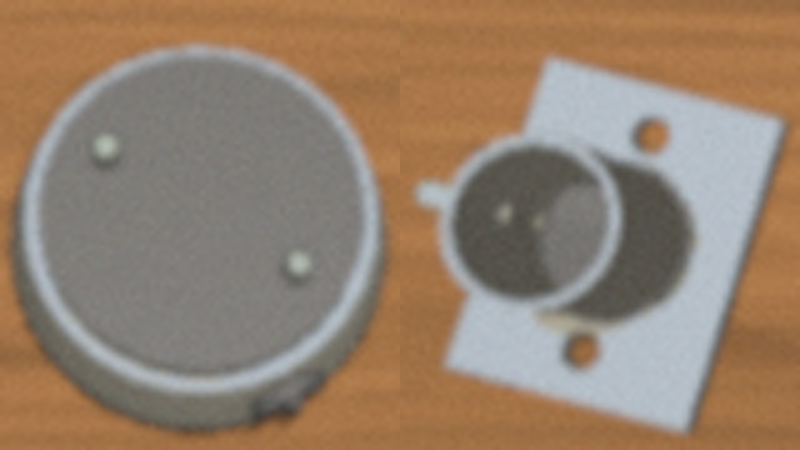

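View pics/c2.png

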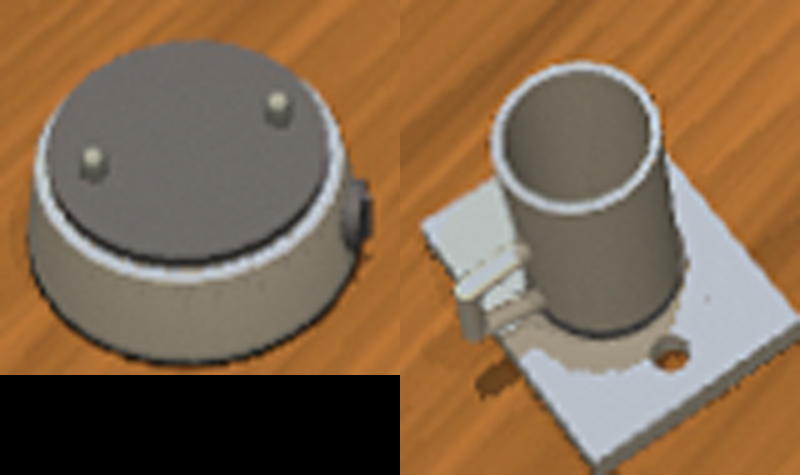

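View pics/c3.png

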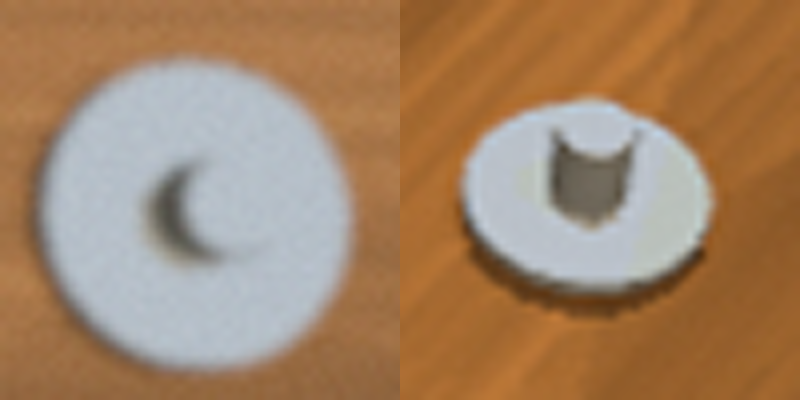

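```bash
cat > m.py <<'E'
from h import *
T=imaging.snapshot("top"); S=imaging.snapshot("side")
def c(x0,y0,s,x,y): return ((x+.5)/s-.5+x0,(y+.5)/s-.5+y0)
def P(n,p,uv,z): X=atz(p,uv,z); print(n,np.round(X*1000,1)[:2]); return X
print("TOP")
a=P("pegA",T,c(236,145,5,105,147),.077);b=P("pegB",T,c(236,145,5,298,263),.077); print((a+b)/2,np.linalg.norm(a-b),np.degrees(np.arctan2(*(a-b)[[1,0]])))
P("rim",T,c(100,215,5,131,220),.13)
a=P("holeA",T,c(100,215,5,253,135),.016);b=P("holeB",T,c(100,215,5,182,350),.016); print((a+b)/2,np.linalg.norm(a-b),np.degrees(np.arctan2(*(a-b)[[1,0]])))
q=[P("cor",T,c(100,215,5,x-400,y),.016) for x,y in((550,57),(785,122),(690,431),(443,367))]
print(np.mean(q,0)); 
for i,j in((0,3),(1,2),(0,1),(3,2)): d=q[i]-q[j]; print(np.linalg.norm(d),np.degrees(np.arctan2(d[1],d[0])))
P("lid",T,c(385,230,8,196,214),.014); P("knob",T,c(385,230,8,228,210),.044)
print("SIDE")
a=P("pegA",S,c(215,170,5,92,154),.077);b=P("pegB",S,c(215,170,5,278,100),.077); print((a+b)/2,np.linalg.norm(a-b),np.degrees(np.arctan2(*(a-b)[[1,0]])))
P("rim",S,c(185,275,5,178,138),.13)
P("hole",S,c(185,275,5,270,352),.016)
q=[P("cor",S,c(185,275,5,x-400,y),.016) for x,y in((421,222),(597,462),(799,318))]
print((q[0]+q[2])/2); 
for i,j in((0,1),(2,1)): d=q[i]-q[j]; print(np.linalg.norm(d),np.degrees(np.arctan2(d[1],d[0])))
P("lid",S,c(340,145,8,587,191) if 0 else c(340,145,8,187,190),.014); P("knob",S,c(340,145,8,193,130),.044)
E
python3 m.py
```

```text
TOP
pegA [643.9  47.7]
pegB [597.9 -29.2]
[0.62086596 0.00925679 0.077     ] 0.08965353465770819 59.12002855391909
rim [470.2 276.8]
holeA [513.4 265. ]
holeB [426.1 288.2]
[0.46977944 0.27663473 0.016     ] 0.09029405233260253 -14.874733042254293
cor [545.3 308.8]
cor [519.3 211.6]
cor [394.3 243.3]
cor [419.1 342.8]
[0.46950357 0.2766586  0.016     ]
0.13065128420813563 -15.080379049248485
0.12897727853130445 -14.242553709688563
0.10062439929638359 75.07746002459275
0.10252879220022373 76.01777935718525
lid [ 488.8 -270.6]
knob [ 487.4 -269.3]
SIDE
pegA [643.9  44.7]
pegB [596.4 -31.8]
[0.62014719 0.00646564 0.077     ] 0.0900677430097541 58.12166844024425
rim [467.9 275.8]
hole [426.2 286.7]
cor [545.3 306. ]
cor [418.7 339.4]
cor [394.6 243.9]
[0.46993933 0.27498126 0.016     ]
0.1309740855660776 -14.784296609663603
0.09848765132805559 -104.17521871504589
lid [ 487.3 -273. ]
knob [ 486.9 -270.3]
```

The measurements agree across both cameras:
- **Jug:** about (0.4695, 0.276), x axis at −14.8°.
- **Seat:** about (0.6205, 0.008), peg line at 58.6°.
- **Lid:** about (0.4875, −0.271).

Next I'll write a planner helper that gives the row numbers.

```bash
cat >> h.py <<'E'
def plan(wps,grip,step=45,turn=9,nd=0):
    """wps: list of (x,y,z mm, jaw yaw deg of tool y). prints rows"""
    s,R=st(); p=np.array(s["position"])*1000; out=[]
    for x,y,z,yaw in wps:
        t=np.array([x,y,z],float); a=np.radians(yaw)
        yv=np.array([np.cos(a),np.sin(a),0])
        if yv@R[:,1]<0: yv=-yv
        zv=np.array([0,0,-1.]); Rt=np.column_stack([np.cross(yv,zv),yv,zv])
        rv=Ro.from_matrix(R.T@Rt).as_rotvec(degrees=True)
        n=max(1,int(np.ceil(np.linalg.norm(t-p)/step)),int(np.ceil(np.linalg.norm(rv)/turn)))
        for k in range(n):
            d=R.T@(t-p)/(n-k); rv=Ro.from_matrix(R.T@Rt).as_rotvec(degrees=True)/(n-k)
            d=np.round(d,nd); rv=np.round(rv,1)
            out.append([*d,*rv,grip]); p=p+R@d; R=R@Ro.from_rotvec(rv,degrees=True).as_matrix()
    out=[[float(v)+0 for v in r] for r in out]
    for i in range(0,len(out),8): print(str([ (int(v) if v==int(v) else round(v,1)) for r in out[i:i+8] for v in r]).replace(" ",""))
    print("end",np.round(p,1),len(out))
E
python3 -c "
from h import *
plan([(440,-200,240,-40),(469.5,276,230,-14.8)],-1)"
```

```text
t 1.0 pos [ 0.1822 -0.5978  0.2313] F [ 0.2 -0.4  0. ] M [-0.02  0.03 -0.01] w 0.0852
[[-0.957, -0.291, 0.0], [-0.291, 0.957, -0.0], [-0.0, -0.0, -1.0]] [-1.016  0.385  0.008 -0.    -1.194 -0.259]
[-33,28,-1,0,0,-3,-1,-34,26,-1,0,0,-3,-1,-36,24,-1,0,0,-3,-1,-37,22,-1,0,0,-3,-1,-38,20,-1,0,0,-3,-1,-39,18,-1,0,0,-3,-1,-40,16,-1,0,0,-3,-1,-41,14,0,0,0,-3,-1]
[-41,12,-1,0,0,-3,-1,-42,10,0,0,0,-3,-1,-43,8,-1,0,0,-3.1,-1,-35,26,1,0,0,-2.3,-1,-36,24,1,0,0,-2.3,-1,-37,23,1,0,0,-2.3,-1,-38,21,1,0,0,-2.3,-1,-38,20,1,0,0,-2.3,-1]
[-39,18,1,0,0,-2.3,-1,-40,17,1,0,0,-2.3,-1,-41,15,1,0,0,-2.3,-1,-41,14,1,0,0,-2.3,-1,-42,12,1,0,0,-2.2,-1,-42,10,0,0,0,-2.3,-1]
end [469.4 276.1 230.3] 22
```

Emit:
move_arm:
  targets: [-33, 28, -1, 0, 0, -3, -1, -34, 26, -1, 0, 0, -3, -1, -36, 24, -1, 0, 0, -3, -1, -37, 22, -1, 0, 0, -3, -1, -38, 20, -1, 0, 0, -3, -1, -39, 18, -1, 0, 0, -3, -1, -40, 16, -1, 0, 0, -3, -1, -41, 14, 0, 0, 0, -3, -1]

```text
time: 2.0
position: [0.3736, -0.3024, 0.2386]
ee_rot: [-1.11, 2.937, -0.004]
ft_force: [0.9, 0.1, 0.1]
gripper_width: 0.0856
```

Emit:
move_arm:
  targets: [-41, 12, -1, 0, 0, -3, -1, -42, 10, 0, 0, 0, -3, -1, -43, 8, -1, 0, 0, -3.1, -1, -35, 26, 1, 0, 0, -2.3, -1, -36, 24, 1, 0, 0, -2.3, -1, -37, 23, 1, 0, 0, -2.3, -1, -38, 21, 1, 0, 0, -2.3, -1, -38, 20, 1, 0, 0, -2.3, -1]

```text
time: 3.0
position: [0.456, 0.0352, 0.2372]
ee_rot: [-1.633, 2.677, -0.01]
ft_force: [-0.5, 0.1, 0.4]
gripper_width: 0.0855
```

```bash
python3 -c "
from h import *
plan([(469.5,276,230,-14.8)],-1)"
```

```text
t 3.0 pos [0.456  0.0352 0.2372] F [-0.5  0.1  0.4] M [ 0.01 -0.09  0.01] w 0.0855
[[-0.458, -0.889, 0.009], [-0.889, 0.458, -0.002], [-0.002, -0.009, -1.0]] [ 0.438  0.086 -0.38   0.006 -1.098 -0.916]
[-37,16,1,-0.1,0,-2.1,-1,-37,15,1,-0.1,0,-2.1,-1,-38,14,1,-0.1,0,-2.1,-1,-38,12,1,-0.1,0,-2,-1,-39,11,2,-0.1,0,-2.1,-1,-39,10,1,0,0.1,-2,-1]
end [469.2 276.2 230.1] 6
```

Emit:
move_arm:
  targets: [-37, 16, 1, -0.1, 0, -2.1, -1, -37, 15, 1, -0.1, 0, -2.1, -1, -38, 14, 1, -0.1, 0, -2.1, -1, -38, 12, 1, -0.1, 0, -2, -1, -39, 11, 2, -0.1, 0, -2.1, -1, -39, 10, 1, 0, 0.1, -2, -1, 0, 0, 0, 0, 0, 0, -1]

```text
time: 3.88
position: [0.4677, 0.2873, 0.2315]
ee_rot: [-1.929, 2.475, -0.002]
ft_force: [0.5, -0.7, -0.8]
gripper_width: 0.0853
```

```bash
python3 -c "
from h import *
plan([(469.5,276,160,-14.8),(469.5,276,130,-14.8)],-1,step=40,nd=1)
p=imaging.snapshot('top');save(p,'t1');p=imaging.snapshot('side');save(p,'s1')
a=cv2.imread('pics/t1.png')[180:330,60:260];b=cv2.imread('pics/s1.png')[200:350,130:330]
cv2.imwrite('pics/c4.png',cv2.resize(np.hstack([a,b]),None,fx=2,fy=2))"
```

```text
t 3.875 pos [0.4677 0.2873 0.2315] F [ 0.5 -0.7 -0.8] M [-0.04  0.   -0.  ] w 0.0853
[[-0.244, -0.97, 0.003], [-0.97, 0.244, 0.001], [-0.002, -0.003, -1.0]] [ 0.847  0.254 -0.183  0.002 -1.131 -1.094]
[5.3,-2.1,35.7,-0.1,0.1,0.3,-1,5.3,-2.3,35.7,-0.1,0,0.4,-1,0,0,30,0,0,0,-1]
end [469.5 276.  130. ] 3
```

View pics/c4.png

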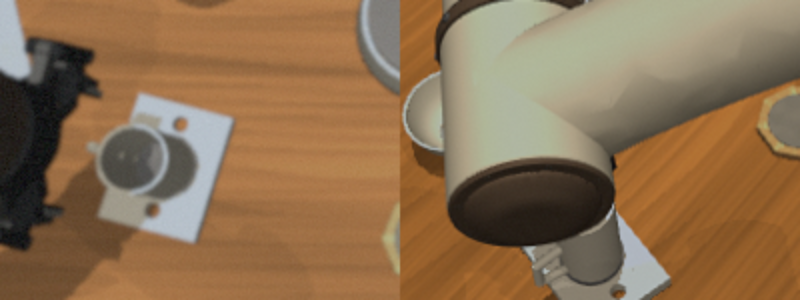

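```bash
python3 -c "
from h import *
s,R=st();q=np.array(s['position'])
p=imaging.snapshot('top')
y=R[:,1]
for z in(0.013,.02):
  for w in(0,.0427,-.0427,.057,-.057): print(z,w,proj(p,q+y*w-R[:,2]*z).round(1))
im=cv2.imread('pics/t1.png')[180:330,30:130]; cv2.imwrite('pics/c5.png',cv2.resize(im,None,fx=4,fy=4,interpolation=2))"
```

```text
t 3.975 pos [0.4674 0.2851 0.2317] F [ 0.5  0.5 -0.3] M [-0.07  0.    0.01] w 0.0854
[[-0.246, -0.969, 0.003], [-0.969, 0.246, 0.001], [-0.002, -0.002, -1.0]] [ 0.845  0.251 -0.186  0.002 -1.131 -1.094]
0.013 0 [[ 97.1 254.9]]
0.013 0.0427 [[ 87.9 282.2]]
0.013 -0.0427 [[106.1 228.3]]
0.013 0.057 [[ 84.8 291.5]]
0.013 -0.057 [[109.1 219.5]]
0.02 0 [[ 95.4 254.6]]
0.02 0.0427 [[ 86.1 282.1]]
0.02 -0.0427 [[104.5 227.7]]
0.02 0.057 [[ 82.9 291.5]]
0.02 -0.057 [[107.5 218.8]]
```

View pics/c5.png

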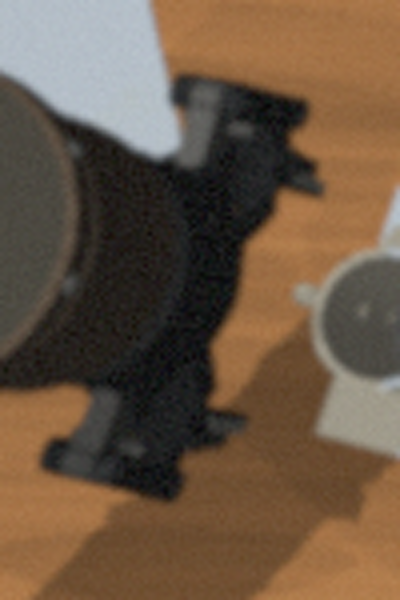

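Tips are where expected, near (110,226) and (91,285). I'm descending over the jug in stages.

Emit:
move_arm:
  targets: [4.6, -2.1, 35, -0.1, 0.1, 0.3, -1, 4.6, -2.1, 35, -0.1, 0, 0.4, -1, 0, 0, 0, 0, 0, 0, -1]

```text
time: 4.4
position: [0.4701, 0.2715, 0.1624]
ee_rot: [-1.905, 2.494, 0.002]
ft_force: [0.2, -1.2, 0.7]
gripper_width: 0.0851
```

```bash
python3 -c "
from h import *
plan([(469.5,276,145,-14.8),(469.5,276,80,-14.8)],-1,step=22,nd=1)"
```

```text
t 4.4 pos [0.4701 0.2715 0.1624] F [ 0.2 -1.2  0.7] M [-0.05  0.04  0.04] w 0.0851
[[-0.263, -0.965, 0.002], [-0.965, 0.263, 0.002], [-0.003, -0.001, -1.0]] [ 8.220e-01  3.070e-01 -2.960e-01 -1.000e-03 -9.650e-01 -1.088e+00]
[-4.2,1.8,17.4,-0.1,0.2,-0.5,-1,0,0,21.7,0,0,0,-1,0,0,21.6,0,0,0,-1,0,-0.1,21.7,0,0,0,-1]
end [469.5 276.   80. ] 4
```

Emit:
move_arm:
  targets: [-3.5, 1.5, 6, -0.1, 0.2, -0.5, -1, 0, 0, 0, 0, 0, 0, -1, 0, 0, 0, 0, 0, 0, -1]

```text
time: 4.78
position: [0.4715, 0.2762, 0.1601]
ee_rot: [-1.915, 2.483, 0.0]
ft_force: [-0.1, 0.0, 0.3]
gripper_width: 0.0856
```

```bash
python3 -c "
from h import *
plan([(469.5,276,82,-14.8)],-1,step=20,nd=1)"
```

```text
t 4.775 pos [0.4715 0.2762 0.1601] F [-0.1  0.   0.3] M [-0.    0.06 -0.01] w 0.0856
[[-0.254, -0.967, 0.004], [-0.967, 0.254, 0.004], [-0.005, -0.003, -1.0]] [ 8.270e-01  3.130e-01 -2.930e-01  1.000e-03 -9.590e-01 -1.085e+00]
[0.3,0.5,19.5,0,0.1,0,-1,0.2,0.6,19.5,-0.1,0.1,0,-1,0.2,0.5,19.5,0,0,0,-1,0.2,0.5,19.6,-0.1,0.1,0.1,-1]
end [469.5 276.   82. ] 4
```

Emit:
move_arm:
  targets: [0.3, 0.5, 19.5, 0, 0.1, 0, -1, 0.2, 0.5, 19.5, -0.1, 0.1, 0, -1, 0.2, 0.5, 19.5, 0, 0, 0, -1, 0, 0.5, 17, 0, 0, 0, -1, 0, 0, 0, 0, 0, 0, -1, 0, 0, 0, 0, 0, 0, -1]

```text
time: 5.52
position: [0.4727, 0.2799, 0.0884]
ee_rot: [-1.913, 2.475, 0.0]
ft_force: [0.2, -0.4, 1.4]
gripper_width: 0.0855
```

```bash
python3 -c "
from h import *
plan([(469.5,276,82,-14.8)],-1,step=20,nd=1)
p=imaging.snapshot('top');save(p,'t2');p2=imaging.snapshot('side');save(p2,'s2')
a=cv2.imread('pics/t2.png')[180:330,60:260];b=cv2.imread('pics/s2.png')[240:390,130:330]
cv2.imwrite('pics/c6.png',cv2.resize(np.hstack([a,b]),None,fx=2,fy=2))"
```

```text
t 5.525 pos [0.4727 0.2799 0.0884] F [ 0.2 -0.4  1.4] M [-0.06  0.    0.04] w 0.0855
[[-0.252, -0.968, 0.011], [-0.968, 0.252, 0.008], [-0.011, -0.008, -1.0]] [ 0.831  0.4   -0.376  0.003 -0.782 -1.088]
[4.6,2.1,6.3,-0.5,0.6,0.2,-1]
end [469.5 276.   82. ] 1
```

View pics/c6.png

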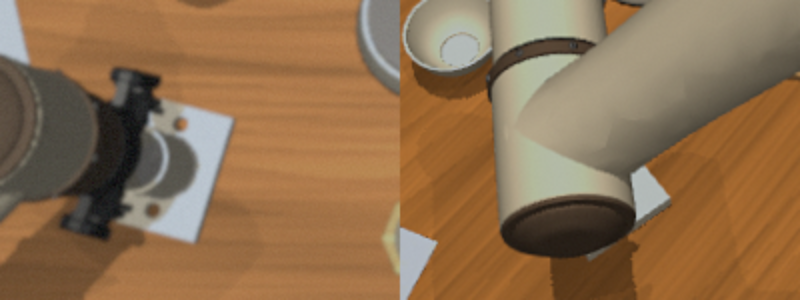

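The fingers straddle the jug mouth at about (135–145,255) in the top view. I'll correct the small drift before closing.

Emit:
move_arm:
  targets: [4.6, 2, 5, -0.5, 0.6, 0.2, -1, 0, 0, 0, 0, 0, 0, -1, 0, 0, 0, 0, 0, 0, -1]

```text
time: 6.0
position: [0.4697, 0.276, 0.0842]
ee_rot: [-1.915, 2.488, 0.002]
ft_force: [0.4, 0.3, 0.5]
gripper_width: 0.0856
```

```bash
python3 -c "
from h import *
plan([(469.5,276,82,-14.8)],-1,step=20,nd=1)"
```

```text
t 6.0 pos [0.4697 0.276  0.0842] F [0.4 0.3 0.5] M [-0.03 -0.03 -0.  ] w 0.0856
[[-0.256, -0.967, 0.0], [-0.967, 0.256, 0.002], [-0.002, 0.0, -1.0]] [ 8.280e-01  4.040e-01 -3.810e-01 -1.000e-03 -7.850e-01 -1.086e+00]
[0,0.2,2.2,0,0.1,0,-1]
end [469.5 276.   82. ] 1
```

Pose is good. Closing gradually.

Emit:
move_arm:
  targets: [0, 0.2, 1, 0, 0.1, 0, -0.7, 0, 0, 0, 0, 0, 0, -0.55, 0, 0, 0, 0, 0, 0, -0.4, 0, 0, 0, 0, 0, 0, -0.3]

```text
time: 6.5
position: [0.4695, 0.2762, 0.0835]
ee_rot: [-1.916, 2.489, 0.0]
ft_force: [0.1, 0.0, -0.7]
gripper_width: 0.0616
```

Emit:
move_arm:
  targets: [0, 0, 0, 0, 0, 0, 1, 0, 0, 0, 0, 0, 0, 1, 0, 0, 0, 0, 0, 0, 1]

```text
time: 6.88
position: [0.4695, 0.2762, 0.0835]
ee_rot: [-1.916, 2.489, 0.0]
ft_force: [-1.0, 0.7, -0.5]
gripper_width: 0.0617
```

```bash
python3 -c "
from h import *
st()"
```

```text
t 6.875 pos [0.4695 0.2762 0.0835] F [-1.   0.7 -0.5] M [-0.04  0.11 -0.04] w 0.0617
[[-0.256, -0.967, 0.0], [-0.967, 0.256, 0.0], [-0.0, -0.0, -1.0]] [ 0.829  0.405 -0.381 -0.    -0.784 -1.088]
```

Emit:
move_arm:
  targets: [0, 0, -5, 0, 0, 0, 1, 0, 0, -15, 0, 0, 0, 1, 0, 0, -30, 0, 0, 0, 1, 0, 0, -30, 0, 0, 0, 1, 0, 0, -25, 0, 0, 0, 1, 0, 0, -10, 0, 0, 0, 1]

```text
time: 7.62
position: [0.4679, 0.2745, 0.202]
ee_rot: [1.911, -2.486, -0.001]
ft_force: [-0.3, 0.6, -3.8]
gripper_width: 0.0614
```

```bash
python3 -c "
from h import *
plan([(620.5,8,195,58.6)],1,step=24,turn=7,nd=0)"
```

```text
t 7.625 pos [0.4679 0.2745 0.202 ] F [-0.3  0.6 -3.8] M [ 0.04 -0.01  0.06] w 0.0614
[[-0.257, -0.966, -0.005], [-0.966, 0.257, -0.003], [0.004, 0.004, -1.0]] [ 0.829  0.272 -0.235 -0.002 -1.069 -1.088]
[17,-17,1,0,0,-5.7,1,18,-15,1,0,0,-5.7,1,20,-13,0,0,0,-5.6,1,21,-11,1,0,0,-5.7,1,22,-9,0,0,0,-5.6,1,23,-7,1,0,0,-5.7,1,23,-4,0,0,0,-5.6,1,23,-2,1,0.1,0,-5.7,1]
[24,0,0,0,0,-5.6,1,23,3,1,0.1,0,-5.7,1,23,5,0,0,0,-5.6,1,22,7,1,0.1,0,-5.7,1,22,9,0,0,0,-5.6,1]
end [620.5   8.3 195.1] 13
```

Emit:
move_arm:
  targets: [17, -17, 1, 0, 0, -5.7, 1, 18, -15, 1, 0, 0, -5.7, 1, 20, -13, 0, 0, 0, -5.6, 1, 21, -11, 1, 0, 0, -5.7, 1, 22, -9, 0, 0, 0, -5.6, 1, 23, -7, 1, 0, 0, -5.7, 1, 23, -4, 0, 0, 0, -5.6, 1, 23, -2, 1, 0.1, 0, -5.7, 1]

```text
time: 8.62
position: [0.5624, 0.1066, 0.194]
ee_rot: [2.74, -1.519, -0.015]
ft_force: [1.2, 0.1, -3.5]
gripper_width: 0.0615
```

```bash
python3 -c "
from h import *
plan([(620.5,8,195,58.6)],1,step=24,turn=6,nd=0)"
```

```text
t 8.625 pos [0.5624 0.1066 0.194 ] F [ 1.2  0.1 -3.5] M [ 0.02 -0.06  0.06] w 0.0615
[[0.53, -0.848, -0.012], [-0.848, -0.53, -0.003], [-0.004, 0.012, -1.0]] [ 0.469  0.332 -0.169 -0.003 -1.082  0.091]
[23,1,0,0.1,0.1,-5.3,1,23,3,0,0.1,0.1,-5.3,1,22,5,0,0.1,0.1,-5.3,1,22,6,-1,0.2,0.1,-5.4,1,21,9,0,0.1,0,-5.3,1]
end [620.3   7.9 194.9] 5
```

Emit:
move_arm:
  targets: [23, 1, 0, 0.1, 0.1, -5.3, 1, 23, 3, 0, 0.1, 0.1, -5.3, 1, 22, 5, 0, 0.1, 0.1, -5.3, 1, 20, 6, 0, 0.2, 0.1, -5.4, 1, 10, 4, 0, 0.1, 0, -2.5, 1, 0, 0, 0, 0, 0, 0, 1, 0, 0, 0, 0, 0, 0, 1]

```text
time: 9.5
position: [0.611, 0.0152, 0.188]
ee_rot: [3.002, -0.909, -0.019]
ft_force: [-0.1, 0.6, -3.8]
gripper_width: 0.0613
```

```bash
python3 -c "
from h import *
plan([(620.5,8,195,58.6)],1,step=24,turn=6,nd=1)"
```

```text
t 9.5 pos [0.611  0.0152 0.188 ] F [-0.1  0.6 -3.8] M [ 0.04 -0.02 -0.01] w 0.0613
[[0.832, -0.555, -0.013], [-0.555, -0.832, -0.001], [-0.01, 0.009, -1.0]] [ 0.288  0.4   -0.08  -0.003 -1.104  0.696]
[11.8,0.8,-7.1,0.5,0.6,-2.3,1]
end [620.5   8.  195. ] 1
```

Emit:
move_arm:
  targets: [11.8, 0.8, -7, 0.5, 0.6, -2.3, 1, 0, 0, 0, 0, 0, 0, 1, 0, 0, 0, 0, 0, 0, 1]

```text
time: 9.88
position: [0.619, 0.0097, 0.1942]
ee_rot: [3.025, -0.849, -0.004]
ft_force: [0.4, 0.8, -3.4]
gripper_width: 0.0615
```

```bash
python3 -c "
from h import *
plan([(620.5,8,175,58.6)],1,step=24,turn=6,nd=1)
p=imaging.snapshot('top');save(p,'t3');p2=imaging.snapshot('side');save(p2,'s3')
a=cv2.imread('pics/t3.png')[120:260,200:340];b=cv2.imread('pics/s3.png')[120:260,180:320]
cv2.imwrite('pics/c7.png',cv2.resize(np.hstack([a,b]),None,fx=2.8,fy=2.8,interpolation=2))"
```

```text
t 9.875 pos [0.619  0.0097 0.1942] F [ 0.4  0.8 -3.4] M [-0.    0.05  0.01] w 0.0615
[[0.854, -0.52, -0.003], [-0.52, -0.854, 0.001], [-0.003, 0.001, -1.0]] [ 0.276  0.403 -0.06  -0.002 -1.111  0.748]
[2.3,0.6,19.2,0,0.1,0,1]
end [620.6   8.  175. ] 1
```

View pics/c7.png

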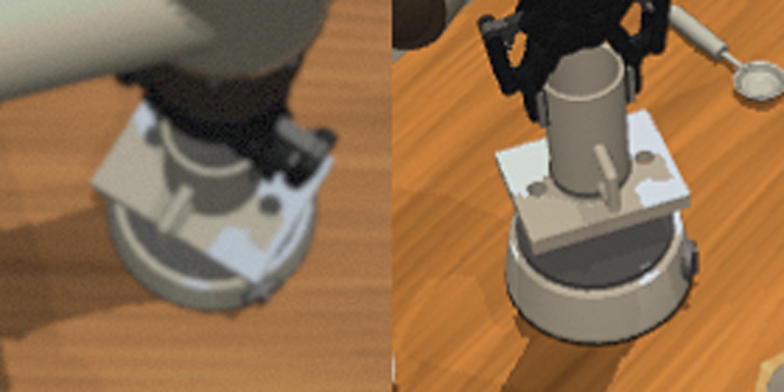

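The jug hangs level over the hub with both foot holes visible in both views. I'll go to a low hover and measure the holes against the pegs.

Emit:
move_arm:
  targets: [1.8, 0.5, 12, 0, 0.1, 0, 1, 0.5, 0, 12, 0, 0.1, 0, 1, 0, 0, 0, 0, 0, 0, 1, 0, 0, 0, 0, 0, 0, 1]

```text
time: 10.48
position: [0.6201, 0.0082, 0.1674]
ee_rot: [3.023, -0.848, -0.001]
ft_force: [0.2, -0.0, -3.1]
gripper_width: 0.0616
```

```bash
python3 -c "
from h import *
plan([(620.5,8,165,58.6)],1,step=24,turn=6,nd=1)
p=imaging.snapshot('top');save(p,'t4');p2=imaging.snapshot('side');save(p2,'s4')
a=cv2.imread('pics/t4.png')[140:240,220:320];b=cv2.imread('pics/s4.png')[140:240,200:300]
cv2.imwrite('pics/c8.png',cv2.resize(np.hstack([a,b]),None,fx=4,fy=4,interpolation=2))"
```

```text
t 10.475 pos [0.6201 0.0082 0.1674] F [ 0.2 -0.  -3.1] M [ 0.01 -0.02 -0.01] w 0.0616
[[0.854, -0.52, -0.001], [-0.52, -0.854, -0.002], [-0.0, 0.002, -1.0]] [ 0.275  0.427 -0.095  0.002 -1.051  0.749]
[0.5,-0.1,2.4,0.1,0,0.1,1]
end [620.5   8.  165. ] 1
```

View pics/c8.png

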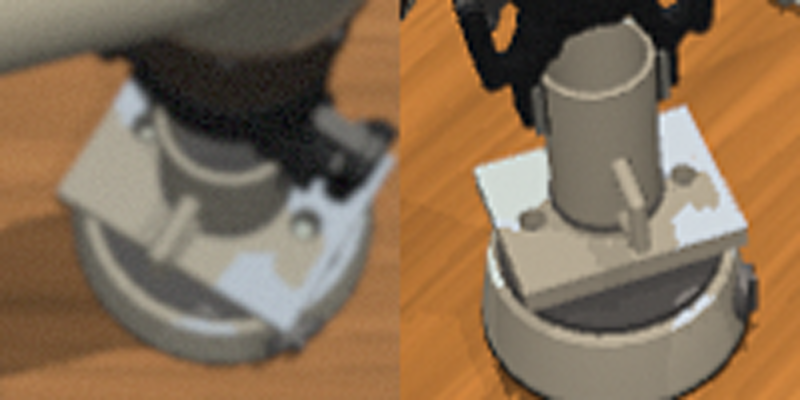

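```bash
cat > hm.py <<'E'
from h import *
T=imaging.snapshot("top"); S=imaging.snapshot("side")
def c(x0,y0,s,x,y): return ((x+.5)/s-.5+x0,(y+.5)/s-.5+y0)
z=.0999
for n,p,u,v in(("top",T,c(220,140,4,145,126),c(220,140,4,305,224)),("side",S,c(200,140,4,132,220),c(200,140,4,284,175))):
    a,b=[atz(p,q,z) for q in(u,v)]
    if a[0]<b[0]: a,b=b,a
    print(n,a[:2]*1000,b[:2]*1000,(a+b)[:2]*500,np.linalg.norm(a-b),np.degrees(np.arctan2(*(a-b)[[1,0]])))
# expected peg tops through hole in top view
for X in((.6441,.0466,.077),(.5971,-.0305,.077)): print(proj(T,X),proj(S,X))
E
python3 hm.py; python3 -c "
import cv2,numpy as np
a=cv2.imread('pics/t4.png')[155:210,240:310]
b=cv2.imread('pics/s4.png')[170:210,220:290]
cv2.imwrite('pics/c9.png',np.vstack([cv2.resize(a,None,fx=6,fy=6,interpolation=2),cv2.resize(b,None,fx=6,fy=6,interpolation=2)]))"
```

```text
top [643.53572893  48.57534265] [596.1236125  -29.15020932] [619.82967072   9.71256666] 0.0910448802103481 58.61706159740361
side [641.49633413  45.68623141] [594.26600068 -31.94069529] [617.88116741   6.87276806] 0.09086607808332732 58.68253153855659
[[257.1706849  173.89792583]] [[232.39809284 200.8755155 ]]
[[295.8485016  197.58515881]] [[269.60781832 189.78860842]]
```

View pics/c9.png

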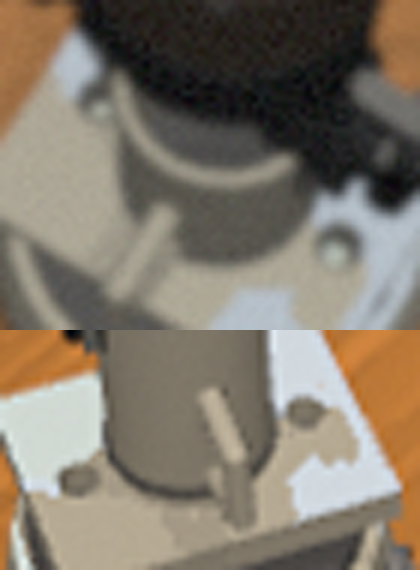

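Compared in the same camera, the jug needs about +1.6 mm in x and −0.4 mm in y. Its angle matches the pegs.

Emit:
move_arm:
  targets: [1.6, -0.4, 2, 0.1, 0, 0.1, 1, 0, 0, 0, 0, 0, 0, 1, 0, 0, 0, 0, 0, 0, 1]

```text
time: 11.05
position: [0.6222, 0.0077, 0.1664]
ee_rot: [-3.023, 0.851, -0.003]
ft_force: [0.0, -1.6, -3.1]
gripper_width: 0.0614
```

```bash
python3 -c "
from h import *
plan([(621.7,7.8,158,58.6)],1,step=3,turn=6,nd=1)"
```

```text
t 11.05 pos [0.6222 0.0077 0.1664] F [ 0.  -1.6 -3.1] M [-0.01 -0.01  0.01] w 0.0614
[[0.853, -0.522, 0.002], [-0.522, -0.853, 0.001], [0.001, -0.001, -1.0]] [ 0.272  0.429 -0.092 -0.    -1.047  0.75 ]
[-0.2,0.1,2.8,0,0,0,1,-0.1,0.1,2.8,0,0,0,1,-0.2,0,2.8,-0.1,-0.1,-0.1,1]
end [621.7   7.8 158. ] 3
```

Emit:
move_arm:
  targets: [-0.2, 0.1, 2.8, 0, 0, 0, 1, -0.1, 0.1, 2.8, 0, 0, 0, 1, -0.2, 0, 2.5, -0.1, -0.1, 0, 1, 0, 0, 0, 0, 0, 0, 1]

```text
time: 11.55
position: [0.6215, 0.0078, 0.1576]
ee_rot: [3.023, -0.852, -0.002]
ft_force: [-1.4, 0.1, -3.2]
gripper_width: 0.0615
```

```bash
python3 -c "
from h import *
plan([(621.7,7.8,154,58.6)],1,step=3,turn=6,nd=1)"
```

```text
t 11.55 pos [0.6215 0.0078 0.1576] F [-1.4  0.1 -3.2] M [ 0.02 -0.02  0.01] w 0.0615
[[0.853, -0.522, -0.001], [-0.522, -0.853, -0.0], [-0.001, 0.001, -1.0]] [ 0.273  0.437 -0.103 -0.    -1.032  0.749]
[0.1,-0.1,1.8,0,0,0,1,0.1,0,1.8,0,0.1,-0.1,1]
end [621.7   7.8 154. ] 2
```

The foot should be about 3 mm past the peg tips with no resistance. Continuing down.

Emit:
move_arm:
  targets: [0.1, -0.1, 2, 0, 0, 0, 1, 0.1, 0, 2, 0, 0, 0, 1, 0, 0, 0, 0, 0, 0, 1]

```text
time: 11.92
position: [0.6218, 0.0078, 0.1533]
ee_rot: [3.023, -0.851, -0.002]
ft_force: [0.2, -0.2, -3.4]
gripper_width: 0.0616
```

```bash
python3 -c "
from h import *
plan([(621.7,7.8,150,58.6)],1,step=3,turn=6,nd=1)"
```

```text
t 11.925 pos [0.6218 0.0078 0.1533] F [ 0.2 -0.2 -3.4] M [-0.06  0.   -0.01] w 0.0616
[[0.853, -0.522, -0.001], [-0.522, -0.853, -0.0], [-0.001, 0.001, -1.0]] [ 0.272  0.442 -0.107 -0.    -1.023  0.749]
[0,0,1.7,0,0,0,1,-0.1,0.1,1.6,0,0,-0.1,1]
end [621.7   7.8 150. ] 2
```

Emit:
move_arm:
  targets: [0, 0, 1.6, 0, 0, 0, 1, 0, 0, 1.6, 0, 0, 0, 1, 0, 0, 0, 0, 0, 0, 1]

```text
time: 12.3
position: [0.6218, 0.0078, 0.15]
ee_rot: [3.024, -0.851, -0.001]
ft_force: [0.1, 0.3, -3.6]
gripper_width: 0.0617
```

Emit:
move_arm:
  targets: [0, 0, 0.8, 0, 0, 0, 1, 0, 0, 0, 0, 0, 0, 1]

```text
time: 12.55
position: [0.6219, 0.0078, 0.1492]
ee_rot: [3.024, -0.851, -0.001]
ft_force: [0.4, -0.4, -3.7]
gripper_width: 0.0613
```

Emit:
move_arm:
  targets: [0, 0, 0.8, 0, 0, 0, 1, 0, 0, 0, 0, 0, 0, 1]

```text
time: 12.8
position: [0.622, 0.0078, 0.1486]
ee_rot: [3.024, -0.851, -0.0]
ft_force: [-0.9, -0.5, -2.2]
gripper_width: 0.0614
```

Emit:
move_arm:
  targets: [0, 0, 0.7, 0, 0, 0, 1, 0, 0, 0, 0, 0, 0, 1]

```text
time: 13.05
position: [0.6221, 0.0078, 0.1486]
ee_rot: [3.024, -0.851, 0.001]
ft_force: [0.8, -0.3, -3.4]
gripper_width: 0.0615
```

```bash
python3 -c "
from h import *
st()"
```

```text
t 13.05 pos [0.6221 0.0078 0.1486] F [ 0.8 -0.3 -3.4] M [-0.01 -0.01  0.01] w 0.0615
[[0.853, -0.522, 0.0], [-0.522, -0.853, -0.0], [0.0, -0.0, -1.0]] [ 0.272  0.446 -0.114  0.    -1.011  0.75 ]
```

Emit:
move_arm:
  targets: [0, 0, 1.5, 0, 0, 0, 1, 0, 0, 0.5, 0, 0, 0, 1]

```text
time: 13.3
position: [0.6223, 0.0076, 0.1485]
ee_rot: [3.024, -0.85, 0.003]
ft_force: [-1.3, 0.0, 0.3]
gripper_width: 0.0613
```

```bash
python3 -c "
from h import *
st()
p=imaging.snapshot('top');save(p,'t5');p2=imaging.snapshot('side');save(p2,'s5')
a=cv2.imread('pics/t5.png')[140:240,220:320];b=cv2.imread('pics/s5.png')[140:240,200:300]
cv2.imwrite('pics/c10.png',cv2.resize(np.hstack([a,b]),None,fx=4,fy=4,interpolation=2))"
```

```text
t 13.3 pos [0.6223 0.0076 0.1485] F [-1.3  0.   0.3] M [0.18 0.49 0.05] w 0.0613
[[0.854, -0.521, 0.002], [-0.521, -0.854, -0.001], [0.002, -0.0, -1.0]] [ 2.720e-01  4.460e-01 -1.150e-01  1.000e-03 -1.009e+00  7.500e-01]
```

View pics/c10.png

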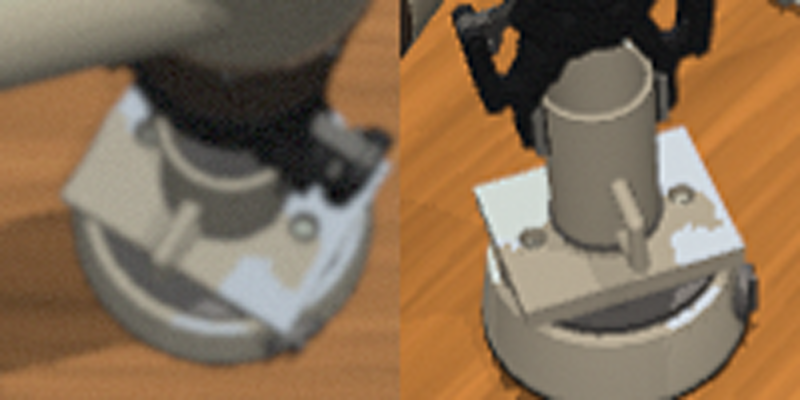

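The pegs show inside both holes, and the height matches a full seat (TCP 0.1485 as predicted). Releasing.

Emit:
move_arm:
  targets: [0, 0, 0, 0, 0, 0, -0.4, 0, 0, 0, 0, 0, 0, -0.6, 0, 0, 0, 0, 0, 0, -0.8, 0, 0, 0, 0, 0, 0, -1, 0, 0, 0, 0, 0, 0, -1, 0, 0, 0, 0, 0, 0, -1]

```text
time: 14.15
position: [0.6238, 0.0078, 0.1482]
ee_rot: [-3.024, 0.85, -0.007]
ft_force: [-0.1, 0.3, 0.8]
gripper_width: 0.0853
```

```bash
python3 -c "
from h import *
plan([(621.7,7.8,250,58.6)],-1,step=20,nd=0)"
```

```text
t 14.15 pos [0.6238 0.0078 0.1482] F [-0.1  0.3  0.8] M [-0.01  0.06  0.03] w 0.0853
[[0.854, -0.521, 0.004], [-0.521, -0.854, -0.001], [0.004, -0.002, -1.0]] [ 0.272  0.447 -0.114  0.002 -1.006  0.749]
[0,0,-17,0,0,0,-1,0,0,-17,0,0,0,-1,0,0,-17,0,-0.1,0,-1,0,0,-17,0,0,0,-1,-1,0,-17,0,-0.1,0,-1,-1,1,-17,-0.1,0,0,-1]
end [621.2   8.  250.2] 6
```

Emit:
move_arm:
  targets: [-1, 0, -8, 0, -0.2, 0, -1, -0.5, 0, -17, 0, 0, 0, -1, 0, 0, -20, 0, -0.1, 0, -1, 0, 0, -25, 0, 0, 0, -1, 0, 0, -25, 0, 0, 0, -1, 0, 0, -15, 0, 0, 0, -1]

```text
time: 14.9
position: [0.6227, 0.0083, 0.2668]
ee_rot: [-3.022, 0.848, -0.004]
ft_force: [0.2, 0.5, -0.2]
gripper_width: 0.0857
```

```bash
python3 -c "
from h import *
plan([(487.5,-270.5,150,-15)],-1,step=45,turn=8,nd=0)"
```

```text
t 14.9 pos [0.6227 0.0083 0.2668] F [ 0.2  0.5 -0.2] M [ 0.02 -0.01  0.02] w 0.0857
[[0.854, -0.52, 0.003], [-0.52, -0.854, 0.002], [0.002, -0.004, -1.0]] [ 2.720e-01  3.580e-01  5.800e-02 -1.000e-03 -1.266e+00  7.520e-01]
[3,31,12,0,0,7.4,-1,7,30,12,0,0,7.4,-1,11,29,11,0,0,7.4,-1,14,28,12,0,0,7.3,-1,18,25,11,0,0,7.4,-1,21,23,12,0,0,7.3,-1,24,20,11,0,0,7.4,-1,26,17,12,-0.1,0,7.3,-1]
[28,14,11,0,0.1,7.4,-1,29,9,12,-0.1,0,7.3,-1]
end [ 488.  -270.7  149.9] 10
```

Emit:
move_arm:
  targets: [3, 31, 6, 0, 0, 7.4, -1, 7, 30, 10, 0, 0, 7.4, -1, 11, 29, 11, 0, 0, 7.4, -1, 14, 28, 12, 0, 0, 7.3, -1, 18, 25, 11, 0, 0, 7.4, -1, 21, 23, 12, 0, 0, 7.3, -1, 24, 20, 11, 0, 0, 7.4, -1, 26, 17, 12, -0.1, 0, 7.3, -1]

```text
time: 15.9
position: [0.5115, -0.218, 0.1855]
ee_rot: [-2.175, 2.251, -0.01]
ft_force: [1.1, -0.9, -0.6]
gripper_width: 0.0855
```

```bash
python3 -c "
from h import *
plan([(487.5,-270.5,140,-15)],-1,step=30,turn=8,nd=0)"
```

```text
t 15.9 pos [ 0.5115 -0.218   0.1855] F [ 1.1 -0.9 -0.6] M [ 0.01 -0.02  0.  ] w 0.0855
[[-0.034, -0.999, 0.013], [-0.999, 0.034, 0.004], [-0.004, -0.013, -1.0]] [-0.114  0.301 -0.237 -0.006 -1.021  0.083]
[18,8,15,-0.2,0.1,4.3,-1,18,6,15,-0.2,0.1,4.4,-1,19,4,15,-0.3,0.1,4.3,-1]
end [ 488.  -270.8  140.2] 3
```

Emit:
move_arm:
  targets: [18, 8, 15, -0.2, 0.1, 4.3, -1, 18, 6, 15, -0.2, 0.1, 4.4, -1, 15, 3, 10, -0.3, 0.1, 4.3, -1, 0, 0, 0, 0, 0, 0, -1, 0, 0, 0, 0, 0, 0, -1]

```text
time: 16.52
position: [0.4878, -0.2699, 0.1459]
ee_rot: [-1.901, 2.501, 0.0]
ft_force: [-0.3, 0.1, 0.4]
gripper_width: 0.0856
```

```bash
python3 -c "
from h import *
plan([(487.5,-270.5,80,-15),(487.5,-270.5,40,-15)],-1,step=20,nd=1)
p=imaging.snapshot('top');save(p,'t6');p2=imaging.snapshot('side');save(p2,'s6')
a=cv2.imread('pics/t6.png')[140:240,220:320];b=cv2.imread('pics/s6.png')[140:240,200:300]
cv2.imwrite('pics/c11.png',cv2.resize(np.hstack([a,b]),None,fx=4,fy=4,interpolation=2))
a=cv2.imread('pics/t6.png')[200:300,360:460];b=cv2.imread('pics/s6.png')[120:220,300:400]
cv2.imwrite('pics/c12.png',cv2.resize(np.hstack([a,b]),None,fx=4,fy=4,interpolation=2))"
```

```text
t 16.525 pos [ 0.4878 -0.2699  0.1459] F [-0.3  0.1  0.4] M [-0.04 -0.02 -0.02] w 0.0856
[[-0.267, -0.964, 0.0], [-0.964, 0.267, 0.0], [-0.0, -0.0, -1.0]] [-0.215  0.348 -0.28  -0.    -0.942 -0.055]
[0.2,0,16.5,0,0,-0.1,-1,0.1,0,16.5,0,0,-0.1,-1,0.2,0.1,16.5,0,0,-0.2,-1,0.1,0,16.4,0,0,-0.1,-1,0,0,13.3,0,0,0,-1,0,0,13.4,0,0,0,-1,0,0,13.3,0,0,0,-1]
end [ 487.5 -270.5   40. ] 7
```

View pics/c11.png

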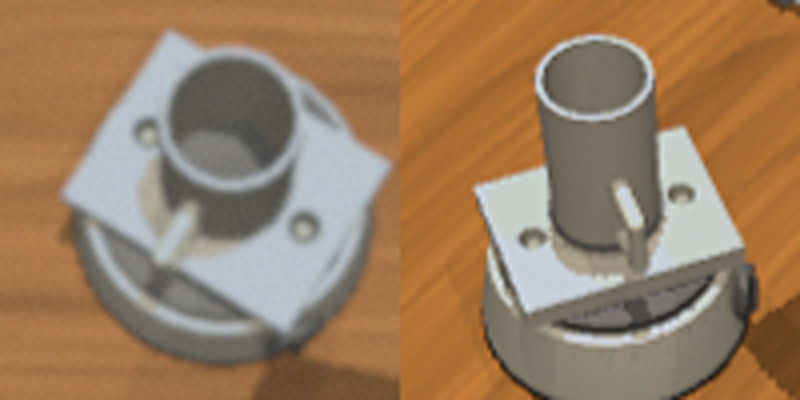

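View pics/c12.png

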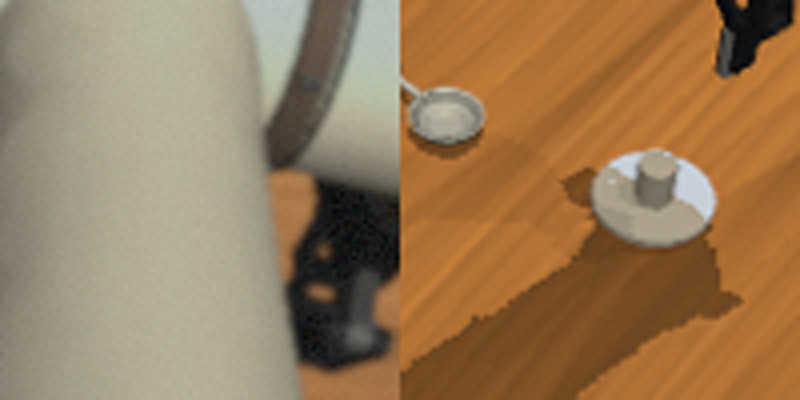

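The jug is seated flat with both pegs in its holes, and the lid is undisturbed. Measuring the rim while I have a clear view.

```bash
python3 - <<'E'
from h import *
T=imaging.snapshot("top"); S=imaging.snapshot("side")
def c(x0,y0,s,x,y): return ((x+.5)/s-.5+x0,(y+.5)/s-.5+y0)
print(atz(T,c(220,140,4,231.5,119),.195),atz(S,c(200,140,4,194.5,77.5),.195))
# ellipse check: project rim circles
for n,p,im,o in(("T",T,"t6",(220,140)),("S",S,"s6",(200,140))):
    I=cv2.resize(cv2.imread(f"pics/{im}.png")[140:240,o[0]:o[0]+100],None,fx=4,fy=4,interpolation=2)
    th=np.linspace(0,2*np.pi,120)
    ctr=(.6205,.0078)
    for r in (.032,.028):
        q=proj(p,np.c_[ctr[0]+r*np.cos(th),ctr[1]+r*np.sin(th),0*th+.195]); q=(q-o+.5)*4-.5
        for u,v in q: cv2.circle(I,(int(u),int(v)),0,(0,0,255),-1)
    cv2.imwrite("pics/o"+n+".png",I)
cv2.imwrite("pics/c13.png",np.hstack([cv2.imread("pics/oT.png"),cv2.imread("pics/oS.png")]))
E
```

```text
[0.62147146 0.00849065 0.195     ] [0.62020203 0.00679342 0.195     ]
```

View pics/c13.png

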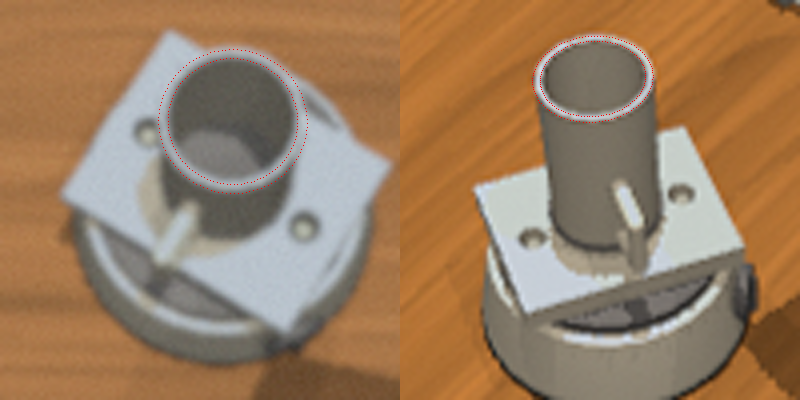

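Emit:
move_arm:
  targets: [0.3, 0, 16, 0, 0, -0.1, -1, 0, 0, 16, 0, 0, -0.1, -1, 0, 0, 16, 0, 0, -0.2, -1, 0, 0, 16, 0, 0, 0, -1, 0, 0, 10, 0, 0, 0, -1, 0, 0, 10, 0, 0, 0, -1, 0, 0, 0, 0, 0, 0, -1, 0, 0, 0, 0, 0, 0, -1]

```text
time: 17.73
position: [0.4874, -0.2681, 0.0555]
ee_rot: [1.914, -2.491, -0.003]
ft_force: [0.1, 0.4, -0.8]
gripper_width: 0.0855
```

```bash
python3 -c "
from h import *
plan([(487.5,-270.8,30,-15),(487.5,-270.8,21,-15)],-1,step=8,nd=1)
p2=imaging.snapshot('side');save(p2,'s7')
b=cv2.imread('pics/s7.png')[120:220,300:400]
cv2.imwrite('pics/c14.png',cv2.resize(b,None,fx=5,fy=5,interpolation=2))"
```

```text
t 17.725 pos [ 0.4874 -0.2681  0.0555] F [ 0.1  0.4 -0.8] M [ 0.02 -0.03 -0.04] w 0.0855
[[-0.257, -0.966, -0.001], [-0.966, 0.257, 0.001], [-0.001, 0.002, -1.0]] [-0.212  0.461 -0.376 -0.002 -0.735 -0.047]
[0.7,-0.2,6.4,0,0,0,-1,0.6,-0.2,6.4,0,0,0,-1,0.7,-0.2,6.3,0,0,0,-1,0.6,-0.2,6.4,0.1,0.1,0.1,-1,0,0,4.5,0,0,0,-1,0,0,4.5,0,0,0,-1]
end [ 487.5 -270.8   21. ] 6
```

View pics/c14.png

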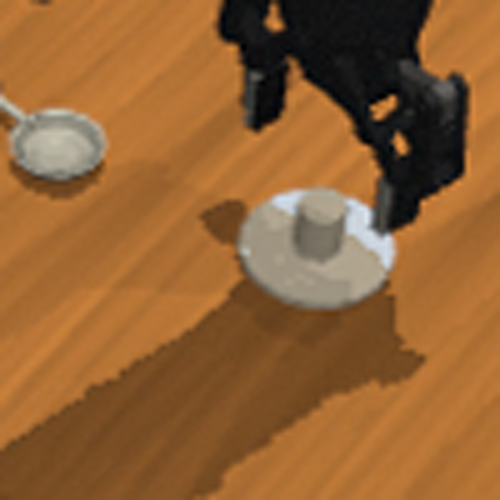

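Rim centre is about (0.6208, 0.0077). The open fingers straddle the knob, so I'm continuing down.

Emit:
move_arm:
  targets: [1.3, -0.3, 8, 0, 0, 0, -1, 0.7, -0.2, 8, 0, 0, 0, -1, 0.4, 0, 8, 0, 0, 0, -1, 0.2, 0, 6, 0, 0, 0, -1, 0, 0, 0, 0, 0, 0, -1, 0, 0, 0, 0, 0, 0, -1]

```text
time: 18.52
position: [0.4874, -0.271, 0.0239]
ee_rot: [-1.914, 2.491, 0.002]
ft_force: [-0.6, 0.4, 0.3]
gripper_width: 0.0857
```

```bash
python3 -c "
from h import *
plan([(487.5,-270.8,19.5,-15)],-1,step=8,nd=1)
p2=imaging.snapshot('side');save(p2,'s8')
b=cv2.imread('pics/s8.png')[120:220,300:400]
cv2.imwrite('pics/c15.png',cv2.resize(b,None,fx=5,fy=5,interpolation=2))"
```

```text
t 18.525 pos [ 0.4874 -0.271   0.0239] F [-0.6  0.4  0.3] M [ 0.02 -0.04  0.02] w 0.0857
[[-0.258, -0.966, -0.0], [-0.966, 0.258, 0.001], [-0.001, 0.001, -1.0]] [-0.218  0.508 -0.399 -0.002 -0.664 -0.041]
[-0.2,0,4.4,0,0.1,0.1,-1]
end [ 487.5 -270.8   19.5] 1
```

View pics/c15.png

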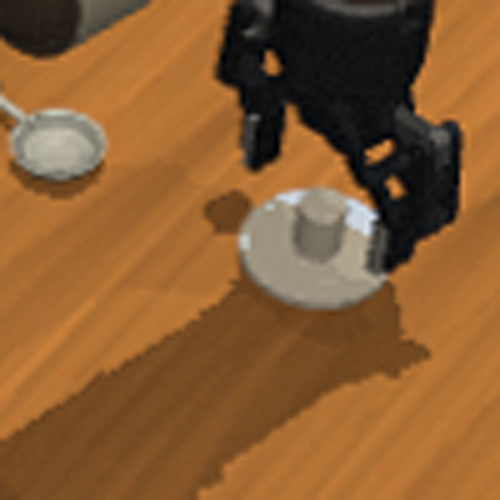

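Fingers are symmetric about the knob (tips ~(352,153) and (376,174) in image, knob ~(364,164)). Closing in stages.

Emit:
move_arm:
  targets: [0, 0, 2, 0, 0.1, 0, -0.6, 0, 0, 0, 0, 0, 0, -0.3, 0, 0, 0, 0, 0, 0, 0, 0, 0, 0, 0, 0, 0, 0.2]

```text
time: 19.08
position: [0.4878, -0.271, 0.0224]
ee_rot: [1.914, -2.491, 0.002]
ft_force: [-0.2, 0.4, 0.2]
gripper_width: 0.0344
```

```bash
python3 -c "
from h import *
st()
p2=imaging.snapshot('side');save(p2,'s9')
b=cv2.imread('pics/s9.png')[120:220,300:400]
cv2.imwrite('pics/c16.png',cv2.resize(b,None,fx=5,fy=5,interpolation=2))"
```

```text
t 19.075 pos [ 0.4878 -0.271   0.0224] F [-0.2  0.4  0.2] M [-0.02 -0.06 -0.01] w 0.0344
[[-0.257, -0.966, 0.001], [-0.966, 0.257, -0.001], [0.001, -0.001, -1.0]] [-0.216  0.51  -0.401  0.001 -0.658 -0.045]
```

View pics/c16.png

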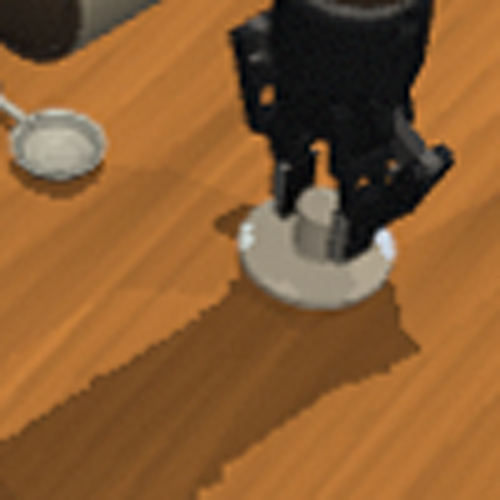

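Emit:
move_arm:
  targets: [0, 0, 1.5, 0, 0, 0, 0.25, 0, 0, 0, 0, 0, 0, 0.35, 0, 0, 0, 0, 0, 0, 0.45, 0, 0, 0, 0, 0, 0, 1, 0, 0, 0, 0, 0, 0, 1, 0, 0, 0, 0, 0, 0, 1]

```text
time: 19.88
position: [0.4881, -0.2711, 0.0212]
ee_rot: [-1.914, 2.491, -0.003]
ft_force: [-0.0, -0.1, 0.5]
gripper_width: 0.0241
```

Emit:
move_arm:
  targets: [0, 0, -5, 0, 0, 0, 1, 0, 0, -15, 0, 0, 0, 1, 0, 0, -20, 0, 0, 0, 1, 0, 0, -10, 0, 0, 0, 1, 0, 0, 0, 0, 0, 0, 1]

```text
time: 20.5
position: [0.4879, -0.2711, 0.0745]
ee_rot: [-1.914, 2.491, -0.003]
ft_force: [0.3, -0.8, -1.6]
gripper_width: 0.0239
```

```bash
python3 -c "
from h import *
st()
p2=imaging.snapshot('side');save(p2,'s10')
b=cv2.imread('pics/s10.png')[100:200,300:400]
cv2.imwrite('pics/c17.png',cv2.resize(b,None,fx=5,fy=5,interpolation=2))"
```

```text
t 20.5 pos [ 0.4879 -0.2711  0.0745] F [ 0.3 -0.8 -1.6] M [-0.07 -0.01 -0.03] w 0.0239
[[-0.258, -0.966, 0.002], [-0.966, 0.258, -0.001], [0.001, -0.002, -1.0]] [-0.216  0.435 -0.358  0.001 -0.775 -0.045]
```

View pics/c17.png

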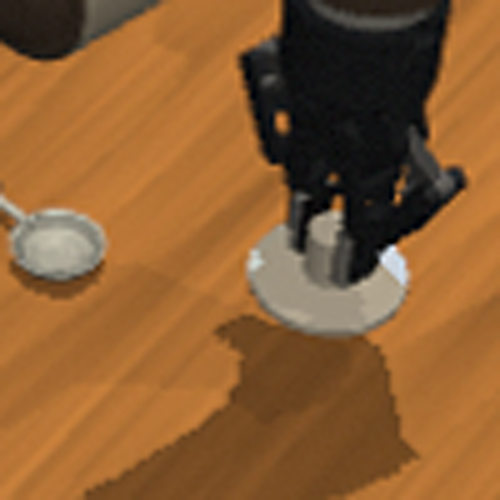

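The lid is held level. Lifting and carrying it to above the jug.

```bash
python3 -c "
from h import *
plan([(488,-271,262,-15),(600,-20,262,-15),(620.5,7.7,260,-15)],1,step=36,nd=0)"
```

```text
t 20.55 pos [ 0.4876 -0.2709  0.074 ] F [ 1.  -1.5 -2. ] M [0.04 0.03 0.02] w 0.0241
[[-0.258, -0.966, 0.001], [-0.966, 0.258, -0.001], [0.001, -0.001, -1.0]] [-0.216  0.436 -0.359  0.001 -0.775 -0.045]
[0,0,-31,0,0,0,1,0,0,-31,0,0,0,1,0,0,-32,0,0,0,1,0,0,-31,0,0,0,1,0,0,-32,0,0,0,1,0,-1,-31,0,0,0.1,1,-34,-5,0,0,0,0,1,-34,-5,0,0,0,0,1]
[-34,-5,0,0,0,0,1,-34,-6,0,0,0,0,1,-34,-5,0,0,0,0,1,-34,-6,0,0,0,0,1,-34,-5,0,0,0,0,1,-33,-6,0,0,0,0,1,-32,-12,2,0,0,0,1]
end [620.1   7.3 259.9] 15
```

Emit:
move_arm:
  targets: [0, 0, -20, 0, 0, 0, 1, 0, 0, -31, 0, 0, 0, 1, 0, 0, -32, 0, 0, 0, 1, 0, 0, -31, 0, 0, 0, 1, 0, 0, -32, 0, 0, 0, 1, 0, -1, -31, 0, 0, 0, 1, -20, -4, -10, 0, 0, 0, 1, -34, -5, 0, 0, 0, 0, 1]

```text
time: 21.55
position: [0.5082, -0.2195, 0.2588]
ee_rot: [1.902, -2.49, -0.021]
ft_force: [-0.5, 0.1, -0.6]
gripper_width: 0.0238
```

```bash
python3 -c "
from h import *
plan([(600,-20,262,-15),(620.5,7.7,262,-15)],1,step=34,nd=0)"
```

```text
t 21.55 pos [ 0.5082 -0.2195  0.2588] F [-0.5  0.1 -0.6] M [-0.02 -0.11 -0.01] w 0.0238
[[-0.263, -0.965, -0.015], [-0.965, 0.263, 0.006], [-0.002, 0.016, -1.0]] [-0.117  0.252 -0.113 -0.004 -1.221 -0.147]
[-31,-5,0,0.1,0,0,1,-31,-5,-1,0.1,0,0,1,-31,-5,0,0.1,0,0,1,-31,-5,-1,0.1,0,-0.1,1,-31,-5,0,0.2,0,0,1,-31,-6,-1,0.1,0,-0.1,1,-31,-5,0,0.2,0.1,0,1,-16,-6,0,0,0,0,1]
[-16,-7,0,0,0,0,1]
end [620.6   8.  261.8] 9
```

Emit:
move_arm:
  targets: [-31, -5, -1, 0.1, 0, 0, 1, -31, -5, -1, 0.1, 0, 0, 1, -31, -5, 0, 0.1, 0, 0, 1, -31, -5, -1, 0.1, 0, -0.1, 1, -31, -5, 0, 0.2, 0, 0, 1, -25, -6, -1, 0.1, 0, -0.1, 1, -15, -5, 0, 0.2, 0.1, 0, 1, 0, 0, 0, 0, 0, 0, 1]

```text
time: 22.55
position: [0.5925, -0.0252, 0.2494]
ee_rot: [1.908, -2.476, -0.025]
ft_force: [-0.6, -0.3, -0.9]
gripper_width: 0.0241
```

```bash
python3 -c "
from h import *
plan([(620.5,7.7,256,-15)],1,step=20,nd=1)"
```

```text
t 22.55 pos [ 0.5925 -0.0252  0.2494] F [-0.6 -0.3 -0.9] M [-0.   -0.07  0.01] w 0.0241
[[-0.255, -0.967, -0.023], [-0.967, 0.255, 0.003], [0.003, 0.023, -1.0]] [ 0.226  0.33  -0.025 -0.008 -1.237 -0.481]
[-13,-6.2,-2.4,0.4,-0.1,0.1,1,-13,-6.1,-2.3,0.4,0,0.1,1,-12.9,-6.2,-2.3,0.5,-0.1,0,1]
end [620.5   7.7 256. ] 3
```

Emit:
move_arm:
  targets: [-13, -6.2, -3, 0.4, 0, 0, 1, -13, -6.1, -3, 0.4, 0, 0, 1, -8, -5, -2, 0.5, -0.1, 0, 1, 0, 0, 0, 0, 0, 0, 1, 0, 0, 0, 0, 0, 0, 1]

```text
time: 23.18
position: [0.6192, 0.0036, 0.2574]
ee_rot: [1.915, -2.49, 0.002]
ft_force: [0.2, 0.2, -0.9]
gripper_width: 0.0242
```

```bash
python3 -c "
from h import *
plan([(620.5,7.7,236,-15)],1,step=20,nd=1)"
```

```text
t 23.175 pos [0.6192 0.0036 0.2574] F [ 0.2  0.2 -0.9] M [0.01 0.02 0.08] w 0.0242
[[-0.257, -0.966, 0.001], [-0.966, 0.257, -0.001], [0.001, -0.001, -1.0]] [ 0.268  0.359  0.033  0.002 -1.245 -0.528]
[-2.2,-0.1,10.7,0,0,0.1,1,-2.1,-0.1,10.6,-0.1,-0.1,0,1]
end [620.5   7.7 236. ] 2
```

Emit:
move_arm:
  targets: [-2.2, -0.1, 10, 0, 0, 0.1, 1, -2.1, -0.1, 10, 0, 0, 0, 1, 0, 0, 0, 0, 0, 0, 1, 0, 0, 0, 0, 0, 0, 1]

```text
time: 23.68
position: [0.6197, 0.0072, 0.2352]
ee_rot: [1.91, -2.492, 0.001]
ft_force: [-0.1, 0.6, -0.8]
gripper_width: 0.0243
```

```bash
python3 -c "
from h import *
plan([(620.5,7.7,220,-15)],1,step=20,nd=1)
p=imaging.snapshot('top');save(p,'t11');p2=imaging.snapshot('side');save(p2,'s11')
a=cv2.imread('pics/t11.png')[120:220,220:320];b=cv2.imread('pics/s11.png')[110:210,200:300]
cv2.imwrite('pics/c18.png',cv2.resize(np.hstack([a,b]),None,fx=4,fy=4,interpolation=2))"
```

```text
t 23.675 pos [0.6197 0.0072 0.2352] F [-0.1  0.6 -0.8] M [ 0.05 -0.02 -0.04] w 0.0243
[[-0.26, -0.966, -0.001], [-0.966, 0.26, -0.002], [0.002, 0.001, -1.0]] [ 2.730e-01  3.740e-01  1.000e-03  1.000e-03 -1.199e+00 -5.360e-01]
[-0.7,-0.6,15.2,0,-0.1,-0.1,1]
end [620.5   7.7 220. ] 1
```

View pics/c18.png

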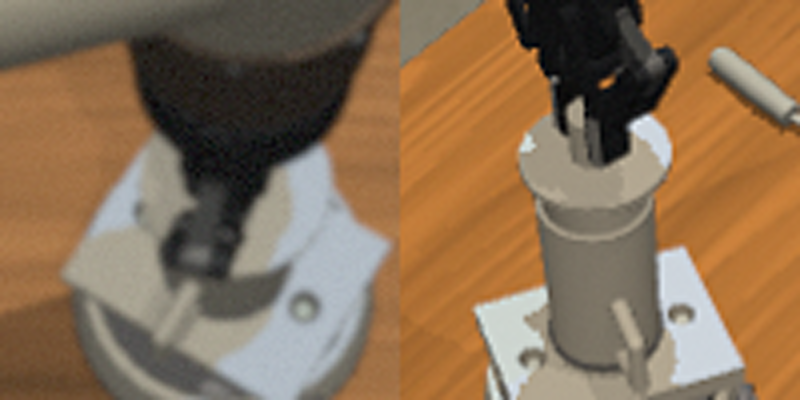

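```bash
cat > ov.py <<'E'
from h import *
import sys
T=imaging.snapshot("top"); S=imaging.snapshot("side")
cx,cy,z0,n,name=[float(v) for v in sys.argv[1:4]]+[sys.argv[4],sys.argv[5]]
out=[]
th=np.linspace(0,2*np.pi,240)
for k,p,o in(("t",T,(220,120)),("s",S,(200,110))):
    I=cv2.resize(cv2.imread(f"pics/{k}{n}.png")[o[1]:o[1]+100,o[0]:o[0]+100],None,fx=4,fy=4,interpolation=2)
    for dz,col in((.014,(0,0,255)),(.008,(0,255,0))):
        q=proj(p,np.c_[cx+.04*np.cos(th),cy+.04*np.sin(th),0*th+z0+dz]); q=(q-o+.5)*4-.5
        for u,v in q.astype(int): cv2.circle(I,(int(u),int(v)),0,col,-1)
    out.append(I)
cv2.imwrite(f"pics/{name}.png",np.hstack(out))
E
python3 ov.py .6197 .0072 .214 11 c19
```

```text
(no output)
```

View pics/c19.png

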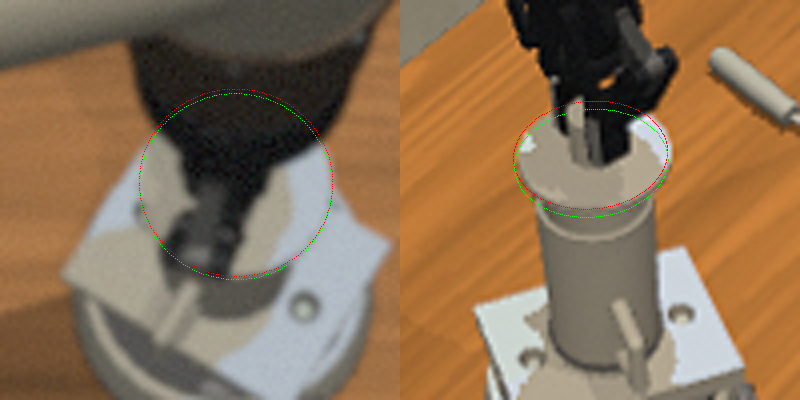

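```bash
python3 - <<'E'
import cv2,numpy as np
b=cv2.imread('pics/s11.png')[132:172,224:274]; a=cv2.imread('pics/t11.png')[140:195,250:310]
cv2.imwrite('pics/c20.png',cv2.resize(b,None,fx=15,fy=15,interpolation=2))
cv2.imwrite('pics/c21.png',cv2.resize(a,None,fx=10,fy=10,interpolation=2))
E
```

```text
(no output)
```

View pics/c20.png

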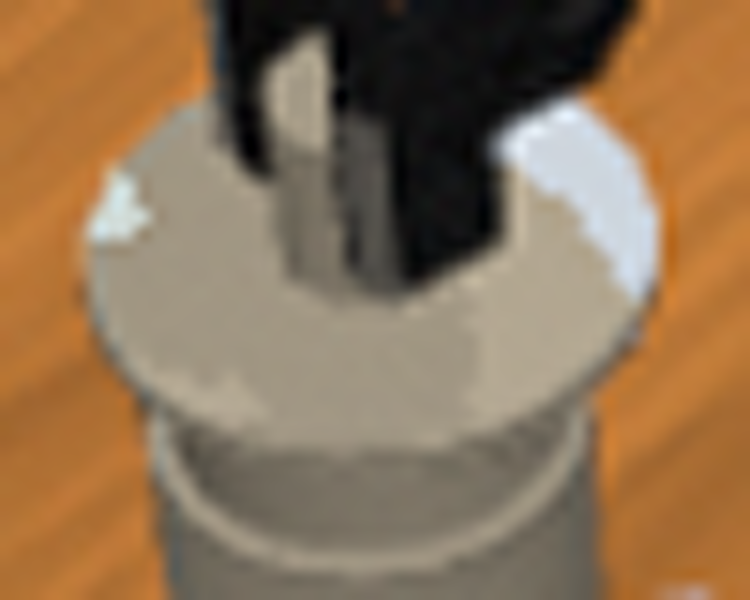

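View pics/c21.png

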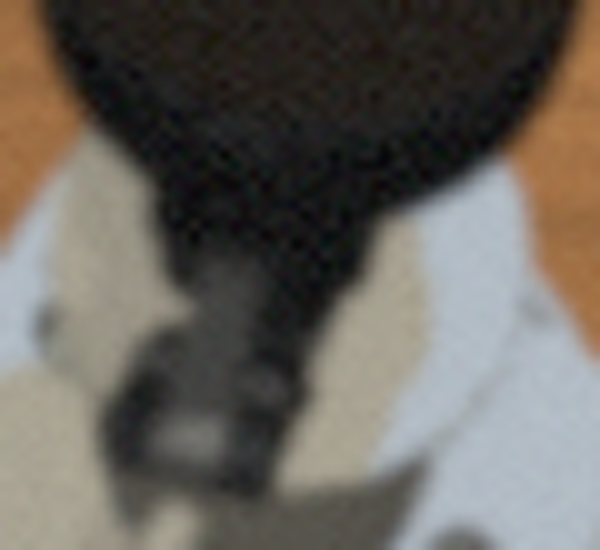

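```bash
python3 - <<'E'
from h import *
from scipy.optimize import least_squares
T=imaging.snapshot("top"); S=imaging.snapshot("side")
def c(x0,y0,s,q): return (np.array(q,float)+.5)/s-.5+[x0,y0]
def fit(p,q,z,r,n):
    X=np.array([atz(p,u,z)[:2] for u in q])
    f=least_squares(lambda v:np.hypot(*(X-v).T)-r,X.mean(0)); print(n,f.x*1000,np.round(f.fun*1000,1))
fit(S,c(224,132,15,[(180,112),(120,170),(88,232),(585,108),(635,165),(658,230),(652,280)]),.228,.04,"lid S")
fit(S,c(224,132,15,[(370,443),(300,438),(440,438)]+[(180,112),(120,170),(88,232),(585,108),(635,165),(658,230)]),.228,.04,"lid S2")
fit(S,c(224,132,15,[(150,425),(185,495),(250,545),(370,575),(480,550),(550,500),(592,425)]),.195,.032,"rim S")
fit(T,c(250,140,10,[(520,195),(530,240),(520,310),(470,410),(420,455),(45,290),(60,190)]),.228,.04,"lid T")
E
```

```text
lid S [617.75235492   6.34065733] [-0.  -0.4 -0.2  0.3 -0.2 -0.2 -0.4]
lid S2 [618.81633896   4.74423205] [-1.  -1.2 -0.3 -1.3 -1.  -0.2 -1.1 -1.1 -0.4]
rim S [620.45569562   5.46160572] [ 0.  -0.9 -0.5  0.9  0.5 -0.4 -0.9]
lid T [619.6123772    7.86073262] [ 0.1  0.3 -0.5 -0.3  0.1  0.4 -0.8]
```

Both cameras agree the lid needs about +1.9 mm in x and +0.6 mm in y. Correcting that while lowering.

Emit:
move_arm:
  targets: [-1.1, -1.7, 4, 0, -0.1, -0.1, 1, 0, 0, 6, 0, 0, 0, 1, 0, 0, 0, 0, 0, 0, 1, 0, 0, 0, 0, 0, 0, 1]

```text
time: 24.48
position: [0.6218, 0.008, 0.2248]
ee_rot: [-1.913, 2.491, 0.001]
ft_force: [-0.3, 0.5, -0.8]
gripper_width: 0.0241
```

```bash
python3 -c "
from h import *
plan([(621.6,7.8,211,-15)],1,step=3,nd=1)"
```

```text
t 24.475 pos [0.6218 0.008  0.2248] F [-0.3  0.5 -0.8] M [-0.   -0.01  0.  ] w 0.0241
[[-0.258, -0.966, -0.0], [-0.966, 0.258, 0.001], [-0.0, 0.0, -1.0]] [ 2.720e-01  3.840e-01 -1.000e-02 -1.000e-03 -1.177e+00 -5.330e-01]
[0,0,2.8,0,0,0,1,0.1,0,2.8,0,0,0,1,0,0.1,2.7,0,0,0,1,0.1,0,2.8,0,0,0,1,0,0.1,2.7,0,0,0,1]
end [621.6   7.8 211. ] 5
```

Emit:
move_arm:
  targets: [0, 0, 2.8, 0, 0, 0, 1, 0, 0, 2.8, 0, 0, 0, 1, 0, 0, 1.5, 0, 0, 0, 1, 0, 0, 1.5, 0, 0, 0, 1, 0, 0, 0, 0, 0, 0, 1]

```text
time: 25.1
position: [0.6219, 0.008, 0.2157]
ee_rot: [-1.913, 2.491, 0.001]
ft_force: [0.5, -0.0, -1.2]
gripper_width: 0.0241
```

```bash
python3 -c "
from h import *
plan([(621.6,7.8,208.5,-15)],1,step=2,nd=1)"
```

```text
t 25.1 pos [0.6219 0.008  0.2157] F [ 0.5 -0.  -1.2] M [-0.03  0.03 -0.  ] w 0.0241
[[-0.258, -0.966, 0.0], [-0.966, 0.258, 0.001], [-0.001, 0.0, -1.0]] [ 2.720e-01  3.900e-01 -2.400e-02 -1.000e-03 -1.157e+00 -5.330e-01]
[0.1,0.1,1.8,0,0,0,1,0,0,1.8,0,0,0,1,0.1,0.1,1.8,0,0,0,1,0,0,1.8,0,0,0,1]
end [621.6   7.8 208.5] 4
```

Emit:
move_arm:
  targets: [0, 0, 1.5, 0, 0, 0, 1, 0, 0, 1.5, 0, 0, 0, 1, 0, 0, 0, 0, 0, 0, 1]

```text
time: 25.48
position: [0.6219, 0.008, 0.2126]
ee_rot: [-1.913, 2.491, 0.001]
ft_force: [-1.3, -0.5, -1.4]
gripper_width: 0.0239
```

Emit:
move_arm:
  targets: [0, 0, 1.5, 0, 0, 0, 1, 0, 0, 1.2, 0, 0, 0, 1, 0, 0, 0, 0, 0, 0, 1]

```text
time: 25.85
position: [0.622, 0.008, 0.2098]
ee_rot: [-1.913, 2.491, 0.0]
ft_force: [-0.4, -0.0, -1.7]
gripper_width: 0.0244
```

No resistance, so the plug is in the mouth, about 1.5 mm above its seat. Continuing in small steps.

Emit:
move_arm:
  targets: [0, 0, 0.8, 0, 0, 0, 1, 0, 0, 0.5, 0, 0, 0, 1, 0, 0, 0, 0, 0, 0, 1]

```text
time: 26.22
position: [0.622, 0.008, 0.2084]
ee_rot: [-1.913, 2.491, 0.0]
ft_force: [0.5, 0.2, -0.7]
gripper_width: 0.0241
```

Emit:
move_arm:
  targets: [0, 0, 0.8, 0, 0, 0, 1, 0, 0, 0, 0, 0, 0, 1]

```text
time: 26.48
position: [0.6221, 0.008, 0.2083]
ee_rot: [-1.913, 2.49, -0.0]
ft_force: [-0.5, -0.3, -1.4]
gripper_width: 0.024
```

```bash
python3 -c "
from h import *
st()
p2=imaging.snapshot('side');save(p2,'s12')
b=cv2.imread('pics/s12.png')[110:210,200:300]
cv2.imwrite('pics/c22.png',cv2.resize(b,None,fx=5,fy=5,interpolation=2))"
```

```text
t 26.475 pos [0.6221 0.008  0.2083] F [-0.5 -0.3 -1.4] M [-0.02  0.04 -0.01] w 0.024
[[-0.258, -0.966, 0.001], [-0.966, 0.258, 0.001], [-0.001, -0.001, -1.0]] [ 0.273  0.395 -0.035 -0.    -1.139 -0.533]
```

View pics/c22.png

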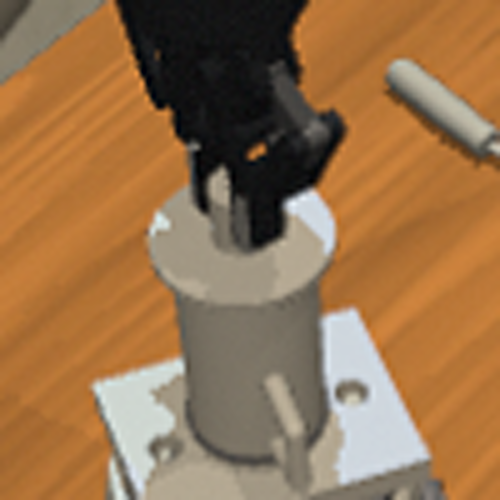

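The lid sits on the rim and z has stopped at 0.2083, against 0.2082 predicted. Opening and retreating.

Emit:
move_arm:
  targets: [0, 0, 0, 0, 0, 0, 0.3, 0, 0, 0, 0, 0, 0, 0.1, 0, 0, 0, 0, 0, 0, -0.3, 0, 0, 0, 0, 0, 0, -0.6, 0, 0, 0, 0, 0, 0, -0.8, 0, 0, 0, 0, 0, 0, -0.8]

```text
time: 27.28
position: [0.6224, 0.0079, 0.2083]
ee_rot: [-1.913, 2.49, -0.001]
ft_force: [-0.2, -0.2, -0.8]
gripper_width: 0.0768
```

Emit:
move_arm:
  targets: [0, 0, -8, 0, 0, 0, -0.8, 0, 0, -15, 0, 0, 0, -0.8, 0, 0, -20, 0, 0, 0, -0.8, 0, 0, -25, 0, 0, 0, -0.8, 0, 0, -20, 0, 0, 0, -0.8, 0, 0, 0, 0, 0, 0, -0.8]

```text
time: 28.02
position: [0.6231, 0.0078, 0.3049]
ee_rot: [-1.91, 2.486, -0.007]
ft_force: [0.0, -0.6, -0.1]
gripper_width: 0.0767
```

```bash
python3 -c "
from h import *
plan([(500,-230,300,-15)],-0.8,step=40,nd=0)"
```

```text
t 28.025 pos [0.6231 0.0078 0.3049] F [ 0.  -0.6 -0.1] M [-0.03 -0.02  0.02] w 0.0767
[[-0.257, -0.966, 0.008], [-0.966, 0.257, 0.001], [-0.003, -0.007, -1.0]] [ 2.720e-01  3.390e-01  1.220e-01  1.000e-03 -1.346e+00 -5.330e-01]
[37,8,1,-0.1,0,0,-0.8,37,8,0,-0.1,0,0,-0.8,37,8,1,0,0,0,-0.8,38,8,0,-0.1,0,0,-0.8,37,9,1,0,0.1,0,-0.8,38,8,1,-0.1,0,0,-0.8,37,9,0,0,0.1,0.1,-0.8]
end [ 499.9 -229.5  300.1] 7
```

Emit:
move_arm:
  targets: [25, 6, 0, -0.1, 0, 0, -0.8, 37, 8, 0, -0.1, 0, 0, -0.8, 37, 8, 0, 0, 0, 0, -0.8, 37, 8, 0, 0, 0, 0, -0.8, 37, 8, 0, 0, 0, 0, -0.8, 37, 8, 0, 0, 0, 0, -0.8, 20, 5, 0, 0, 0, 0, -0.8, 0, 0, 0, 0, 0, 0, -0.8]

```text
time: 29.02
position: [0.5028, -0.2118, 0.2989]
ee_rot: [1.908, -2.491, -0.011]
ft_force: [0.5, 0.3, -1.2]
gripper_width: 0.0769
```

```bash
python3 -c "
from h import *
st()
p=imaging.snapshot('top');save(p,'t13');p2=imaging.snapshot('side');save(p2,'s13')
a=cv2.imread('pics/t13.png')[120:240,210:310];b=cv2.imread('pics/s13.png')[110:230,200:300]
cv2.imwrite('pics/c23.png',cv2.resize(np.hstack([a,b]),None,fx=4,fy=4,interpolation=2))"
python3 ov.py .6208 .0077 .187 13 c24
```

```text
t 29.025 pos [ 0.5028 -0.2118  0.2989] F [ 0.5  0.3 -1.2] M [-0.01  0.02 -0.02] w 0.0769
[[-0.261, -0.965, -0.007], [-0.965, 0.261, 0.003], [-0.001, 0.008, -1.0]] [-0.103  0.212 -0.067 -0.002 -1.3   -0.16 ]
```

View pics/c23.png

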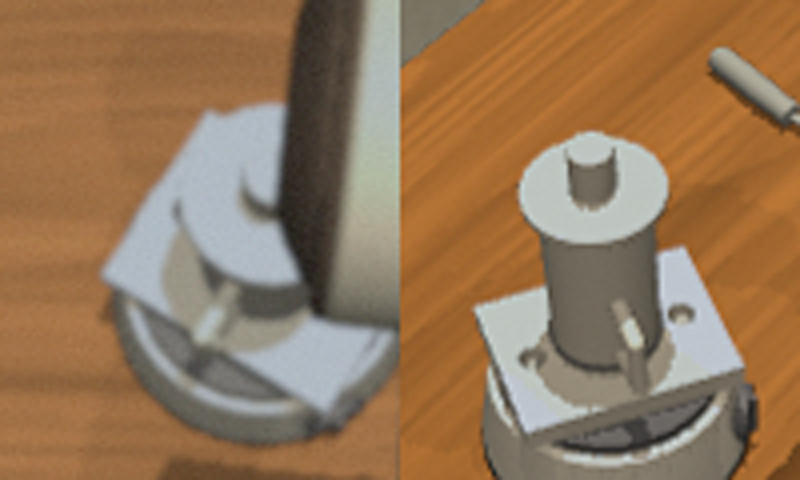

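View pics/c24.png

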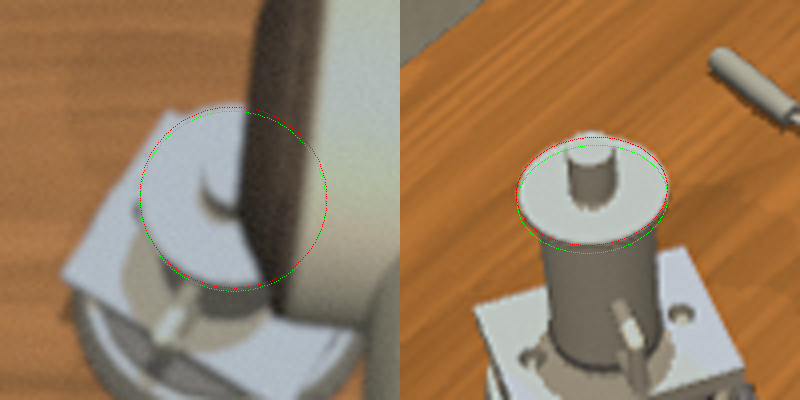

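View pics/s13.png

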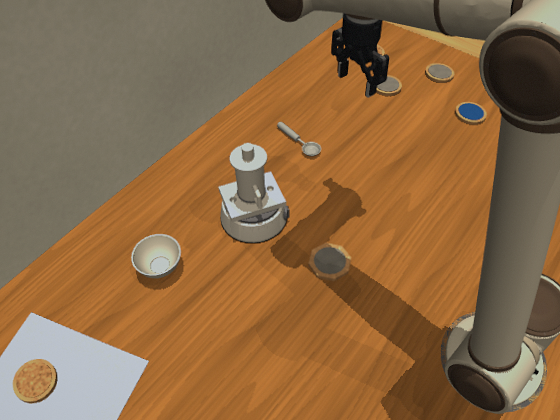

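The lid's outline matches the predicted seated disc at (0.6208, 0.0077), sitting level on the rim with no gap. The pegs show in the foot holes, the bowl, coaster and spoon are unmoved, and the arm is clear. I'm handing the job in.

```bash
python3 -c "
from h import *
print(close_job())"
```

```text
the job is handed in; nothing more can be done
None
```

The mixer is set up: the jug is seated on the motor base over both drive pegs, and the lid is on the jug with its plug in the mouth. I handed it in at about 29 s of the 72 s allowed.

- **Jug:** I gripped it above the handle and turned it about 73° to line up with the pegs. After a 1.6 mm correction from the pictures, I lowered it in small steps. It stopped at tool height 0.1485 m, exactly the predicted full seat, and both pegs showed in the foot holes afterwards.
- **Lid:** I picked it up by the knob, centred it with a 2 mm correction over the mouth, and lowered it without resistance. It stopped at 0.2083 m against a predicted 0.2082 m. In the last side picture its outline matched a level, seated disc to about a pixel (roughly 2 mm).
- **Forces and surroundings:** wrist force readings stayed under about 5 N, so nothing was forced. The bowl, coaster and spoon look unmoved in the last side picture, and the arm was well clear.

**Checks that were weaker or disagreed:**
- The two cameras differed by 1–3 mm in absolute position. I made the corrections by comparing parts within each camera.
- In the last top view the arm hid part of the lid and one peg hole, so the side view carries most of the final check.

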